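# Clamp a polymer disc on the infrared spectrometer's crystal

## Task

Take the smaller of the two grey discs from the white tile and set it flat inside the ring on the spectrometer's sampling plate, then swing the press arm over it until it meets its stop. Turn the press knob clockwise until it clicks, stop there and let go, so that the disc stays clamped; turning on past the click would overload the crystal.

Things in the scene. Friction and masses are not known exactly. Their poses are not given: they have to be found in the camera images.
- disc: the sample: a plain grey polymer disc, 25 mm in diameter and 12 mm thick, about 30 g, lying flat on the tile. Origin: centre of its underside, z up.
- wide_disc: another grey disc, 35 mm in diameter and 12 mm thick, on the same tile; too wide for the ring; leave it alone. Origin: centre of its underside.
- tile: white porcelain tile, 85 x 160 x 8 mm, fixed, the two discs lie on it. Origin: centre of its underside, x across, y along it.
- spectrometer: white benchtop infrared spectrometer, fixed, housing 200 (x) x 140 (y) x 70 mm high, its front (display, key) faces its own -x. Origin: centre of its underside. On its deck the sampling plate lies 45 mm to the front (-x) of the centre and the steel post of the press stands 50 mm behind it.
- sample_plate: steel sampling plate on the deck, 60 mm in diameter, 4 mm high, small crystal in the middle. Origin: centre of its underside, 70 mm above the worktop; the disc rests on its top, 4 mm higher. A locating ring (28 mm inside, 36 mm outside diameter) stands 3 mm above the plate's top round the crystal; the disc belongs inside it.
- press_arm: aluminium press arm, swings about the upright post. Origin: on the post's axis at the arm's underside, 104 mm above the worktop. The arm runs along its own -x: a beam 24 mm wide, 107 to 125 mm above the worktop, between the hub on the post and the boss at its end (both 36 mm in diameter, 24 mm high), centres 95 mm apart. The knob sits on the boss, the foot below it.
- clamp_axis (a point): point on the arm, on the axis of foot and knob at the boss's underside, axes as the arm's. The arm starts swung out counterclockwise from above by 1.2 to 1.55 rad and closes clockwise to a stop, where its axes are parallel to the spectrometer's and this point is exactly over the crystal. It needs about 1 N at the boss and stays where left. The foot starts 1 to 5 mm above a seated disc.
- knob_grip (a point): grip point of the black press knob, on its axis, 149 mm above the worktop. Turns with the knob: the wing is 50 mm long along x, 15 mm thick along y, 138 to 164 mm above the worktop; under it is a round skirt, 38 mm in diameter. Clockwise from above lowers the foot, against up to 0.15 N m of thread friction (less at rest between turns); it stays where left. Click 0.5 to 1.6 rad from the start.
- solvent_bottle: plastic solvent bottle, 85 mm in diameter, 206 mm tall, beyond the spectrometer, a bystander. Origin: centre of its underside.
- knob_mark (a point): white mark on the wing's top, 15 mm to -x of the axis. Once the foot bears on the disc the torque climbs within 0.2 rad to 0.25 N m; there the trip clicks: the torque falls under 0.1 N m within the next 0.17 rad, the foot pressing at about 25 N. Then the trip meets its end stop and turning on raises the force steeply (35 N after 0.05 rad). Let go, the trip springs back and the thread holds.
- salt_bucket: grey plastic bucket with a lid, 225 mm in diameter at the rim and 222 mm tall, fixed, standing between the tile and the spectrometer; go over it. Origin: centre of its underside.

How it is judged:
By the outcome, as a careful person would: the job done as asked, in the order asked, and still so for the second after the job is handed in, with the robot touching nothing.
It also fails if it takes over 72 s, if anything falls off the work surface, if the arm or the gripper's body presses on something with over 40 N, if the wrist force passes 120 N, or if a joint passes its speed limit or range.

## Robot

A 6-joint arm with a two-finger parallel gripper is mounted at the origin on a cart in front of the work surface, level with it; the furniture and walls round the work are solid. World frame = base frame: x ahead of the robot, y to its left, z up, the work surface at z = 0. Lengths are in mm, angles in rad, forces in N, time in s.
With the tool pointing down it reaches from about 250 to 800 mm from the base axis. Payload 3.9 kg.
Tool frame: the origin (TCP) lies at the very end of the fingers, on their centre line; the grasp point (between the pads) lies 19 mm behind it; z points along the fingers, y is the line along which they close (so a half turn about z gives the same grasp; the last joint's range is limited). The gripper opens to 85 mm and grips with 20 to 120 N. Pads are 22 mm wide; open, the fingers measure 114 mm over their backs; the gripper's body (76 mm by 85 mm) begins 54 mm behind the grasp point. The pads swing forward as they close: fully open they stand 13 mm farther back than shut.
Start: joints at [1.192, 0.26, -0.138, 1.173, 0, 1.571], TCP at [194.143, 487.774, 211.004] pointing down, gripper open.
Joint ranges: [-2.78, 2.78], [-0.83, 1.72], [-1.28, 1.37], [-1.9, 2.12], [-1.57, 1.48], [-3.14, 3.14]. Speed limits (rad/s): [2.57, 2.57, 3.14, 3.14, 3.14, 3.14].

## Interface

Orientations are given as [roll, pitch, yaw] about the fixed x, y, z axes, in that order (R = Rz(yaw) Ry(pitch) Rx(roll)).
In Python, from plant import state, imaging, hand_in gives the robot as it stands.
- The arm moves only by the tool arm_command, never from a script. Its argument "steps" is a list of rows, each an object with "delta_pos": the shift along the tool's x, y, z in m, a list of three; "turn": the turn, a rotation vector about the tool's x, y, z in rad, a list of three. A call has 1 to 8 rows; each row is the pose to reach, as a shift and turn from the pose commanded when the call began, along the tool's axes at that moment; what a row does not reach only later rows make up. A row lasts 1/10 s, in which the tool goes at most 50 mm and 8.59 degrees, less where a joint would pass 70% of its speed; a pose out of reach is approached as far as the arm can. A call with a gripper value outside its range is refused whole. "claw" is the opening, from 0 (shut) to 1 (fully open), set as the call begins (left out, the last holds). The fingers move at their own pace and stop on an object; "newtons" is the grip in N (left out, the last holds). Time passes only in rows, so rows that repeat a pose let the fingers close. It gives the time, the measured TCP pose, the force, the opening and the grip force at its end, in the units of the state.
- state(): the state, without advancing time (a new reading comes with each control period).
- imaging.camera(name): name is "scene" or "top" or "wrist"; returns a dict with "frame" (384x512x3 uint8, red, green, blue), "vertical_fov" (degrees; the focal length in pixels is half the picture's height over the tangent of half this angle, whatever the lens; pixels are square), "cx", "cy" (the principal point, pixels), "R" (3x3) and "t" (3): a world point X has camera coordinates R X + t. Camera axes: x right, y down, z forward; pixel columns grow to the right and rows downward; lengths in mm; the calibration is good to about 2 mm. A picture is of the moment at which its call begins. There is no depth.
- hand_in(): hands the job in; it is judged then, once.
The state is a dict: "time_s": time; "qpos": joint angles; "joint_vel": joint speeds; "joint_torque": joint torques, N m; "tcp_pos": TCP position; "orientation": TCP orientation; "contact_force": force on the tool from outside, world axes, zero at the start; "wrist_torque": the same for the moment, N m; "gripper_width": finger opening in mm; "grasp_force": force on a finger pad.
Only numpy, scipy, OpenCV 4.12 (cv2) and the standard library are available. Lean on these libraries where they do the work, as an engineer would, in place of code of your own. Each camera call takes 0.05 s, during which the arm holds its last target. There are 200 camera calls.

## Working session

There is one attempt and no reset: what is moved stays moved. The work goes in short steps, Python scripts to look and compute and a tool call to move; the robot and the scene stay as the last step left them, time stands still between calls to the robot, and variables do not carry over. Pictures are saved under pics/ and viewed, at most 10 in all, crops included, and the job is handed in when it is done.

Besides the shell and the picture viewer there is one more tool, called after ">>>" as name(argument=value, ...) on one line, values as JSON. arm_command: Moves the arm, as the interface text tells. Its arguments: {"type":"object","properties":{"steps":{"type":"array"},"claw":{"type":"number"},"newtons":{"type":"number"}},"required":["steps"]}

```bash
mkdir -p pics
cat > h.py <<'E'
import numpy as np, cv2
from plant import state, imaging
def cam(n,save=None):
    c=imaging.camera(n)
    c['f']=c['frame'].shape[0]/2/np.tan(np.radians(c['vertical_fov'])/2)
    c['R']=np.array(c['R']);c['t']=np.array(c['t'])
    if save: cv2.imwrite('pics/'+save,c['frame'][:,:,::-1])
    return c
def ray(c,u,v,z):
    d=c['R'].T@np.array([(u-c['cx'])/c['f'],(v-c['cy'])/c['f'],1]); o=-c['R'].T@c['t']
    return o+d*(z-o[2])/d[2]
def proj(c,X):
    p=c['R']@np.array(X)+c['t']; return c['cx']+c['f']*p[0]/p[2],c['cy']+c['f']*p[1]/p[2]
E
python3 - <<'E'
from h import *
a=[cam(n) for n in('scene','top','wrist')]
for n,c in zip('stw',a):
    cv2.imwrite(f'pics/{n}0.png',c['frame'][:,:,::-1]); print(n,c['vertical_fov'],-c['R'].T@c['t'])
cv2.imwrite('pics/top0x.png',cv2.resize(a[1]['frame'][:,:,::-1],(796,597),interpolation=cv2.INTER_CUBIC))
print(state())
E
```

```text
s 53.68695903233237 [606.5760149  449.09526699 965.953078  ]
t 57.70722404135175 [ 409.65114785  -29.77212059 1168.91958557]
w 70.13147910698704 [117.57214419 518.67050071 373.17706552]
{'time_s': 0.15, 'qpos': array([ 1.19197114e+00,  2.60524535e-01, -1.39063047e-01,  1.17270337e+00,
       -9.09029413e-06,  1.57079106e+00]), 'joint_vel': array([ 0.00029892, -0.00114249,  0.00413833, -0.00068835, -0.00150329,
        0.00256692]), 'joint_torque': array([-9.69847206e-04, -4.06006837e+01,  2.54166037e+01,  1.26729766e-02,
       -1.02575832e-04, -1.30645591e-05]), 'tcp_pos': array([193.9597573 , 487.26510905, 210.36431518]), 'orientation': array([-3.14009803e+00,  9.08241322e-06,  2.76277275e+00]), 'contact_force': array([-0.24409457, -0.14735565,  0.08185647]), 'wrist_torque': array([-0.00604688,  0.0400442 ,  0.00354258]), 'grasp_force': 0.0, 'gripper_width': 85.35200631941086}
```

View pics/top0x.png

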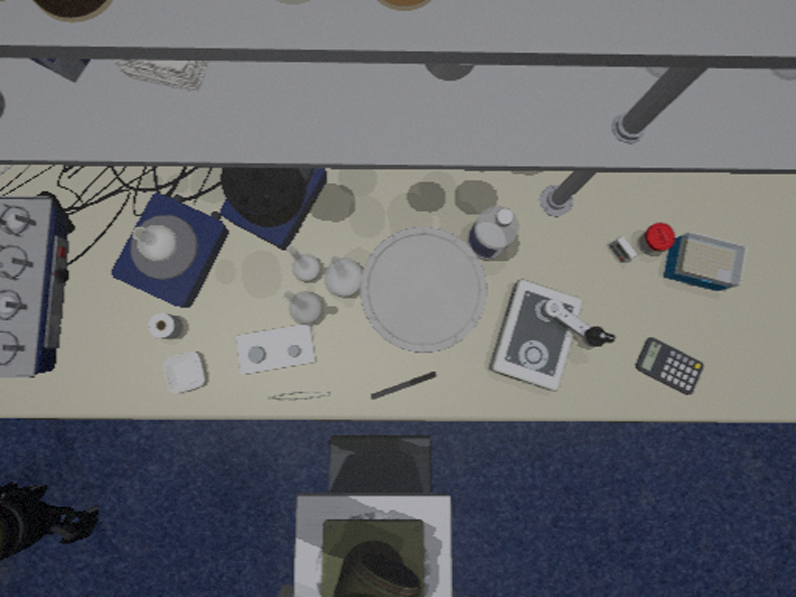

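View pics/s0.png

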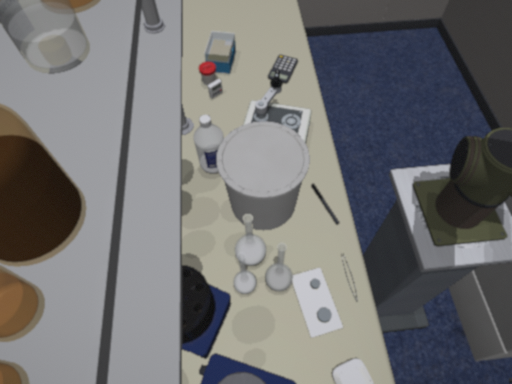

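View pics/w0.png

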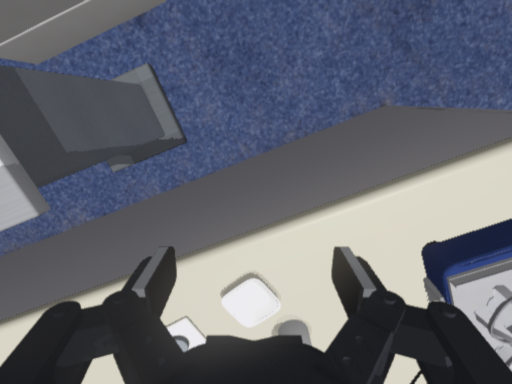

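The overview shows the tile at about (276,350) in the upscaled top view, with the small disc at (294,351) and the wide one at (257,354). The bucket is at (425,290). The spectrometer plate ring is at (535,355), the post at (552,310), and the knob at (600,337), swung out to the right. In the scene view the discs are at (315,283) and (324,314). Next I'll turn these into positions.

Run:
```python
from h import *
from scipy.spatial.transform import Rotation as Ro
c=cam('top'); s=cam('scene'); w=cam('wrist')
k=512/796
for n,(u,v),z in [('small',(294,351),20),('wide',(257,354),20),('ring',(535,355),77),('post',(552,310),128),('knob',(600,337),164),('bucket',(425,290),222)]:
    print(n,ray(c,u*k,v*k,z).round(1))
g=cv2.cvtColor(c['frame'],cv2.COLOR_RGB2GRAY)
img=c['frame'][:,:,::-1]
a=cv2.resize(img[205:245,150:206],(784,560),interpolation=cv2.INTER_CUBIC)
b=cv2.resize(img[175:255,310:400],None,fx=6.5,fy=6.5,interpolation=cv2.INTER_CUBIC)
cv2.imwrite('pics/ab.png',np.vstack([cv2.resize(a,(400,285))[:,:],cv2.resize(b,(400,315))])[:600])
cv2.imwrite('pics/b.png',b)
st=state(); R=Ro.from_euler('xyz',st['orientation']).as_matrix()
print(R.round(3)); print('cam in tool',R.T@(-w['R'].T@w['t']-st['tcp_pos']),'\n',(R.T@w['R'].T).round(3))
# white tile mask
hsv=cv2.cvtColor(c['frame'],cv2.COLOR_RGB2HSV)
m=((hsv[...,1]<25)&(hsv[...,2]>165)).astype(np.uint8)
for q in cv2.findContours(m,cv2.RETR_EXTERNAL,cv2.CHAIN_APPROX_NONE)[0]:
    if 150<cv2.contourArea(q)<8000:
        r=cv2.minAreaRect(q); print(r, [ray(c,*p,8).round(0)[:2].tolist() for p in cv2.boxPoints(r)])
print(proj(c,st['tcp_pos']))
```

```text
small [445.2 167.9  20. ]
wide [438.4 245.1  20. ]
ring [ 439.3 -325.4   77. ]
post [ 524.9 -347.2  128. ]
knob [ 471.2 -424.4  164. ]
bucket [548.  -94.2 222. ]
[[-0.929  0.37  -0.   ]
 [ 0.37   0.929 -0.001]
 [-0.    -0.001 -1.   ]]
cam in tool [  82.57446538    0.7041462  -162.80747546] 
 [[-0.001 -0.946 -0.323]
 [ 1.    -0.001 -0.   ]
 [-0.    -0.323  0.946]]
((197.7344970703125, 362.5138244628906), (15.267725944519043, 30.41800880432129), 3.3664605617523193) [[-23.0, 154.0], [66.0, 151.0], [64.0, 103.0], [-26.0, 106.0]]
((257.5, 351.5), (63.0, 61.0), 90.0) [[148.0, 39.0], [149.0, -156.0], [-40.0, -154.0], [-40.0, 36.0]]
((117.53661346435547, 238.7245330810547), (23.476238250732422, 23.30693817138672), 73.61045837402344) [[427.0, 451.0], [449.0, 380.0], [376.0, 354.0], [355.0, 425.0]]
((102.50001525878906, 209.00003051757812), (14.849241256713867, 14.849241256713867), 45.0) [[498.0, 492.0], [534.0, 460.0], [499.0, 423.0], [464.0, 456.0]]
((192.5, 221.5), (117.0, 71.0), -0.0) [[343.0, 345.0], [577.0, 358.0], [580.0, -33.0], [346.0, -35.0]]
((349.5500183105469, 215.84999084472656), (50.280216217041016, 59.45081329345703), 18.434947967529297) [[415.0, -251.0], [605.0, -318.0], [552.0, -478.0], [364.0, -408.0]]
(np.float64(50.63388709251063), np.float64(319.09353452814355))
```

View pics/b.png

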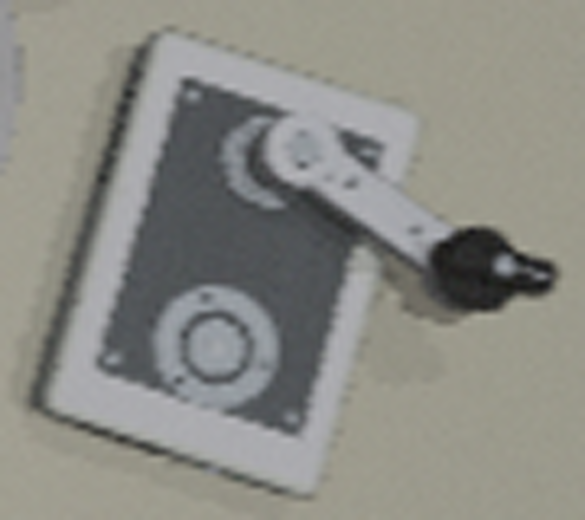

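The crop shows the plate ring at about (215,345), the post hub at (300,150) and the knob at (475,268). I now have rough positions, so I'll move above the small disc and look through the wrist camera.

```bash
cat >> h.py <<'E'
def go(cmd,tgt):
    """cmd,tgt: x,y,z(mm),yaw, tool down -> tool-frame shift m, turn about tool z"""
    p=cmd[3]; d=np.array(tgt[:3])-np.array(cmd[:3])
    X=np.array([np.cos(p),np.sin(p),0]);Y=np.array([np.sin(p),-np.cos(p),0])
    print('delta',[round(float(v)/1000,4) for v in(d@X,d@Y,-d[2])],'turn z',round(-(tgt[3]-p),4))
def wp(x,y,z,yaw,cmd): go(cmd,(x,y,z,yaw))
E
python3 -c "
from h import *
go((194.14,487.77,211,2.7628),(445,168,200,1.5708))"
```

```text
delta [-0.3513, -0.2043, 0.011] turn z 1.192
```

>>> arm_command(steps=[{"delta_pos": [-0.3513,-0.2043,0.011],"turn": [0,0,1.192]},{"delta_pos": [-0.3513,-0.2043,0.011],"turn": [0,0,1.192]},{"delta_pos": [-0.3513,-0.2043,0.011],"turn": [0,0,1.192]},{"delta_pos": [-0.3513,-0.2043,0.011],"turn": [0,0,1.192]},{"delta_pos": [-0.3513,-0.2043,0.011],"turn": [0,0,1.192]},{"delta_pos": [-0.3513,-0.2043,0.011],"turn": [0,0,1.192]},{"delta_pos": [-0.3513,-0.2043,0.011],"turn": [0,0,1.192]},{"delta_pos": [-0.3513,-0.2043,0.011],"turn": [0,0,1.192]}], claw=0.6)

```text
time_s: 1.1
tcp_pos: [442.0, 171.4, 200.3]
orientation: [3.141, -0.0, 1.565]
contact_force: [1.3, 1.4, 0.2]
gripper_width: 51.7
grasp_force: 0.0
```

>>> arm_command(steps=[{"delta_pos": [0,0,0],"turn": [0,0,0]},{"delta_pos": [0,0,0],"turn": [0,0,0]}])

```text
time_s: 1.3
tcp_pos: [441.2, 172.2, 200.0]
orientation: [-3.141, -0.0, 1.569]
contact_force: [-0.6, 0.2, 0.2]
gripper_width: 51.1
grasp_force: 0.0
```

Run:
```python
from h import *
w=cam('wrist','w1.png'); st=state(); print(st['tcp_pos'],st['orientation'],st['qpos'])
print(proj(w,(445,168,20)),proj(w,(438,245,20)))
```

```text
[440.5753417  173.17483793 200.04682493] [-3.14067202e+00 -3.55549648e-04  1.57084420e+00] [ 3.74033585e-01  1.77930839e-01 -2.76144171e-01  1.11744842e+00
  6.67306130e-04  1.94478163e+00]
(np.float64(255.87852077005653), np.float64(171.6395664566548)) (np.float64(250.02556224670562), np.float64(109.29116298469945))
```

View pics/w1.png

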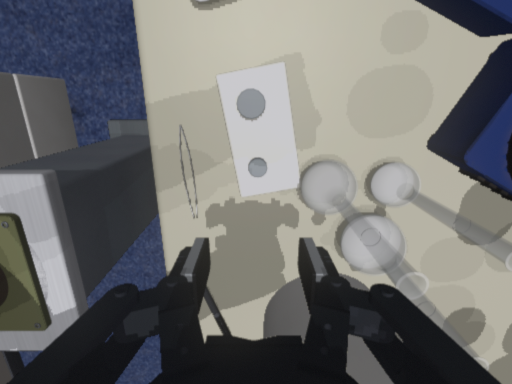

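The wrist view shows the small disc at (258,167) and the wide disc at (251,104). The flasks sit to the right, with the nearest base at (328,187). Next I'll measure the disc and the nearest flask.

```bash
cat >> h.py <<'E'
def disc(c,u,v,r=30,lo=60,hi=150):
    g=cv2.cvtColor(c['frame'],cv2.COLOR_RGB2GRAY); x0,y0=int(u)-r,int(v)-r
    a=cv2.resize(g[y0:y0+2*r,x0:x0+2*r],None,fx=4,fy=4,interpolation=cv2.INTER_CUBIC)
    t,m=cv2.threshold(a,0,255,cv2.THRESH_BINARY_INV+cv2.THRESH_OTSU)
    out=[]
    for q in cv2.findContours(m,cv2.RETR_LIST,cv2.CHAIN_APPROX_NONE)[0]:
        if cv2.contourArea(q)>300 and len(q)>20:
            e=cv2.fitEllipse(q); out.append(((e[0][0]+.5)/4-.5+x0,(e[0][1]+.5)/4-.5+y0,e[1][0]/4,e[1][1]/4,cv2.contourArea(q)/16))
    return t,out
E
python3 - <<'E'
from h import *
w=cam('wrist'); t,o=disc(w,258,167,18); print(t)
for e in o: print(np.round(e,1), ray(w,e[0],e[1],15).round(1))
b=ray(w,328,187,15); print('flask',b)
for z in (80,100,120,150,180,200): print(z,ray(w,412,285,z).round(0))
E
```

```text
172.0
[257.8 167.5  19.1  20.5 307.8] [446.8 173.1  15. ]
flask [540.62323095 146.47483663  15.        ]
80 [637.  40.  80.]
100 [623.  55. 100.]
120 [609.  71. 120.]
150 [588.  94. 150.]
180 [568. 117. 180.]
200 [554. 132. 200.]
```

```bash
python3 -c "
from h import *
go((440.6,173.2,200,1.571),(446.8,173.1,70,1.571))"
```

```text
delta [-0.0001, 0.0062, 0.13] turn z -0.0
```

>>> arm_command(steps=[{"delta_pos": [0,0.0062,0.05],"turn": [0,0,0]},{"delta_pos": [0,0.0062,0.1],"turn": [0,0,0]},{"delta_pos": [0,0.0062,0.13],"turn": [0,0,0]},{"delta_pos": [0,0.0062,0.13],"turn": [0,0,0]},{"delta_pos": [0,0.0062,0.13],"turn": [0,0,0]}], claw=0.55)

```text
time_s: 1.9
tcp_pos: [446.4, 174.4, 70.6]
orientation: [-3.141, 0.0, 1.574]
contact_force: [-0.3, -0.1, 0.3]
gripper_width: 46.8
grasp_force: 0.0
```

Run:
```python
from h import *
w=cam('wrist','w2.png'); st=state(); print(st['tcp_pos'],st['orientation'],st['contact_force'],st['gripper_width'])
p=proj(w,(446.8,173.1,15)); print(p); t,o=disc(w,*p,30); print(t)
for e in o: print(np.round(e,1), ray(w,e[0],e[1],15).round(1))
```

```text
[447.81740774 174.64983468  71.68079528] [ 3.13963600e+00 -8.81619237e-04  1.57315382e+00] [ 0.36317908  0.58215318 -0.03997517] 46.793286459959624
(np.float64(253.1903678213311), np.float64(204.35227288989083))
149.0
[ 252.8  216.1   48.    57.7 1561.9] [446.4 162.2  15. ]
```

View pics/w2.png

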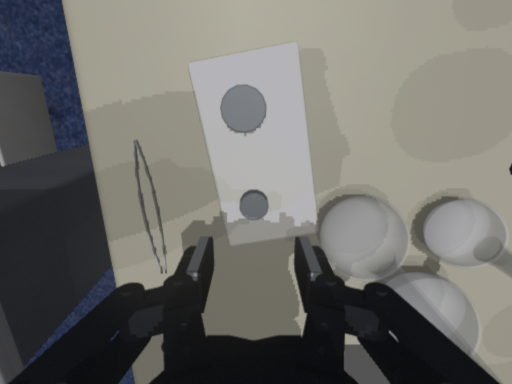

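The view shows the small disc at (254,205) centred between the fingers, the wide disc well clear at (243,108), and the flask edge at 320 px with about 30 mm of margin. I'll descend and grip.

>>> arm_command(steps=[{"delta_pos": [-0.0005,0.0004,0.03],"turn": [0,0,0]},{"delta_pos": [-0.0005,0.0004,0.05],"turn": [0,0,0]},{"delta_pos": [-0.0005,0.0004,0.0585],"turn": [0,0,0]},{"delta_pos": [-0.0005,0.0004,0.0585],"turn": [0,0,0]},{"delta_pos": [-0.0005,0.0004,0.0585],"turn": [0,0,0]}])

```text
time_s: 2.45
tcp_pos: [448.9, 173.4, 13.2]
orientation: [3.139, -0.001, 1.571]
contact_force: [0.5, 0.0, -0.0]
gripper_width: 47.0
grasp_force: 0.0
```

>>> arm_command(steps=[{"delta_pos": [0,0,0],"turn": [0,0,0]},{"delta_pos": [0,0,0],"turn": [0,0,0]},{"delta_pos": [0,0,0],"turn": [0,0,0]},{"delta_pos": [0,0,0],"turn": [0,0,0]},{"delta_pos": [0,0,0],"turn": [0,0,0]},{"delta_pos": [0,0,0],"turn": [0,0,0]}], claw=0.1, newtons=30)

```text
time_s: 3.05
tcp_pos: [447.5, 172.6, 11.7]
orientation: [-3.141, 0.0, 1.571]
contact_force: [0.8, -0.9, 0.4]
gripper_width: 8.7
grasp_force: 0.0
```

>>> arm_command(steps=[{"delta_pos": [0,0,-0.01],"turn": [0,0,0]},{"delta_pos": [0,0,-0.03],"turn": [0,0,0]},{"delta_pos": [0,0,-0.07],"turn": [0,0,0]},{"delta_pos": [0,0,-0.11],"turn": [0,0,0]},{"delta_pos": [0,0,-0.11],"turn": [0,0,0]}])

```text
time_s: 3.55
tcp_pos: [451.7, 174.3, 127.5]
orientation: [3.131, -0.004, 1.571]
contact_force: [0.4, 0.5, 0.0]
gripper_width: 8.4
grasp_force: 0.0
```

Run:
```python
from h import *
w=cam('wrist','w3.png'); st=state(); print(st['tcp_pos'],st['orientation'],st['contact_force'],st['gripper_width'],st['grasp_force'])
u,v=map(int,proj(w,st['tcp_pos'])); print(u,v)
cv2.imwrite('pics/w3c.png',cv2.resize(w['frame'][v-60:v+60,u-80:u+80,::-1],None,fx=5,fy=5,interpolation=cv2.INTER_CUBIC))
```

```text
[450.2433235  173.7321941  125.09045332] [ 3.13477345e+00 -2.62636888e-03  1.57080813e+00] [-0.02339558 -0.28288638  0.13466621] 8.331137591011265 0.0
250 232
```

View pics/w3c.png

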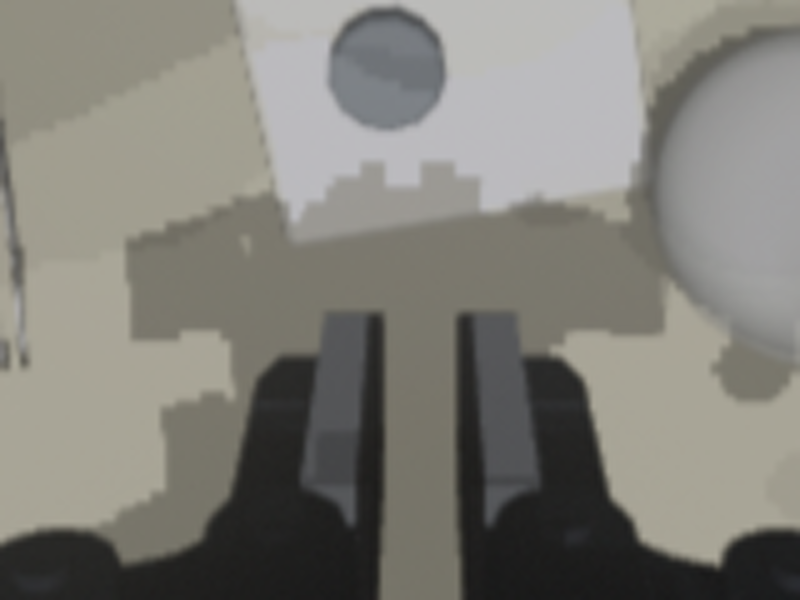

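Run:
```python
from h import *
w=cam('wrist'); c=cam('top')
print('cx',w['cx'],w['cy'],c['cx'],c['cy'],w.keys())
t,o=disc(w,247.4,185.6,18)
for e in o: print(np.round(e,1), ray(w,e[0],e[1],15).round(1))
from scipy.spatial.transform import Rotation as Ro
st=state(); R=Ro.from_euler('xyz',st['orientation']).as_matrix()
print(st['tcp_pos'],'cam in tool',R.T@(-w['R'].T@w['t']-st['tcp_pos']),(R.T@w['R'].T).round(3))
m=cv2.inRange(cv2.cvtColor(c['frame'],cv2.COLOR_RGB2HSV),(0,0,150),(179,20,255)) 
g=c['frame'][212:242,150:206,1]; print(g[::2,::2])
```

```text
cx 253.61105775424227 192.8050702782873 255.0305920891738 187.47895822301757 dict_keys(['frame', 'vertical_fov', 'cx', 'cy', 'R', 't', 'f'])
[248.5 185.1  23.9  25.1 471.8] [446.6 173.2  15. ]
[447.42155025 172.61529439 121.8839075 ] cam in tool [  84.21237874    2.4157859  -166.33900652] [[-0.001 -0.948 -0.32 ]
 [ 1.    -0.003  0.007]
 [-0.008 -0.32   0.948]]
[[ 42  63  45  33  32  44  47  49  49  49  62  53  46  53  42  49  87 178
  179 180 178 180 181 180 180 142 149 121]
 [ 42  50  58  38  38  37  41  49  50  43  56  58  48  57  44  50  40 152
  179 179 179 179 181 180 179 121 110 120]
 [ 40  45  57  35  47  44  40  47  50  50  48  56  45  49  53  50  44  86
  178 180 180 181 180 179 180 120 114 120]
 [ 42  40  49  58  42  38  36  47  50  49  54  51  46  53  58  43  48  43
  179 178 181 181 179 179 180 158 120 122]
 [ 57  43  46  53  41  40  37  43  52  51  47  48  53  39  51  46  43  41
  161 179 179 179 180 179 169 150 123 120]
 [ 70  37  42  44  53  44  36  42  45  45  54  45  47  47  41  41  48  41
  149 112 113 162 180 170 154 148 114 118]
 [ 99  42  46  46  45  49  45  44  
[... 318 characters left out ...]
105  94  36  44  46  46  41  45  39  46  48  47  47  48  46  41 127 180
  179 178 179 180 178 179 158 155 125 121]
 [ 99  96  61  42  46  42  44  44  39  41  37  38  42  42  34  39 151 179
  180 180 179 180 179 180 179 154 129 119]
 [ 96  93  82  42  48  44  45  42  44  41  43  41  43  44  39  37 148 179
  179 179 180 167 141 154 173 120 120 120]
 [ 65  92  90  53  42  45  43  41  43  81  39  46  46  38  36  50 111 147
  152 159 165 165 167 164 164 146 121 121]
 [ 63  54  74  78  44  42  42  45  47 136  75  71  51  53  53 101 158 155
  150 151 163 166 166 165 167 145 120 120]
 [ 65  58  48  59  57  47  42  44  40 126  47  70  63  43  41 126 156 150
  149 148 154 165 165 166 164 164 110 119]]
```

The crop shows the disc untouched at about (248,185), with the fingers empty and shut to 8 mm. They closed above it, so the real fingertips sit behind the nominal TCP. I'll go down again with the fingers half open and probe for the tile by force.

>>> arm_command(steps=[{"delta_pos": [0,0,0.03],"turn": [0,0,0]},{"delta_pos": [0.0005,-0.0005,0.07],"turn": [0,0,0]},{"delta_pos": [0.0005,-0.0005,0.1],"turn": [0,0,0]},{"delta_pos": [0.0005,-0.0005,0.11],"turn": [0,0,0]},{"delta_pos": [0.0005,-0.0005,0.11],"turn": [0,0,0]},{"delta_pos": [0.0005,-0.0005,0.11],"turn": [0,0,0]},{"delta_pos": [0.0005,-0.0005,0.11],"turn": [0,0,0]}], claw=0.45)

```text
time_s: 4.4
tcp_pos: [448.4, 173.7, 13.0]
orientation: [3.139, -0.001, 1.571]
contact_force: [1.1, 0.5, 0.3]
gripper_width: 38.1
grasp_force: 0.0
```

>>> arm_command(steps=[{"delta_pos": [0,0,0.001],"turn": [0,0,0]},{"delta_pos": [0,0,0.0025],"turn": [0,0,0]},{"delta_pos": [0,0,0.0025],"turn": [0,0,0]},{"delta_pos": [0,0,0.0025],"turn": [0,0,0]}])

```text
time_s: 4.8
tcp_pos: [447.1, 173.2, 9.4]
orientation: [3.141, -0.0, 1.571]
contact_force: [-0.7, -0.2, -0.5]
gripper_width: 38.7
grasp_force: 0.0
```

Run:
```python
from h import *
w=cam('wrist'); st=state(); print(st['tcp_pos'],st['contact_force'],st['gripper_width'])
u,v=proj(w,(446.6,173.2,20)); print(u,v)
u,v=int(u),int(v)
cv2.imwrite('pics/w4c.png',cv2.resize(w['frame'][v-60:v+60,u-80:u+80,::-1],None,fx=5,fy=5,interpolation=cv2.INTER_CUBIC))
```

```text
[447.09197282 173.19266915   9.34114473] [-0.0315444  -0.34273544  0.1562956 ] 38.493883765985835
251.5494080366552 240.8047483652701
```

View pics/w4c.png

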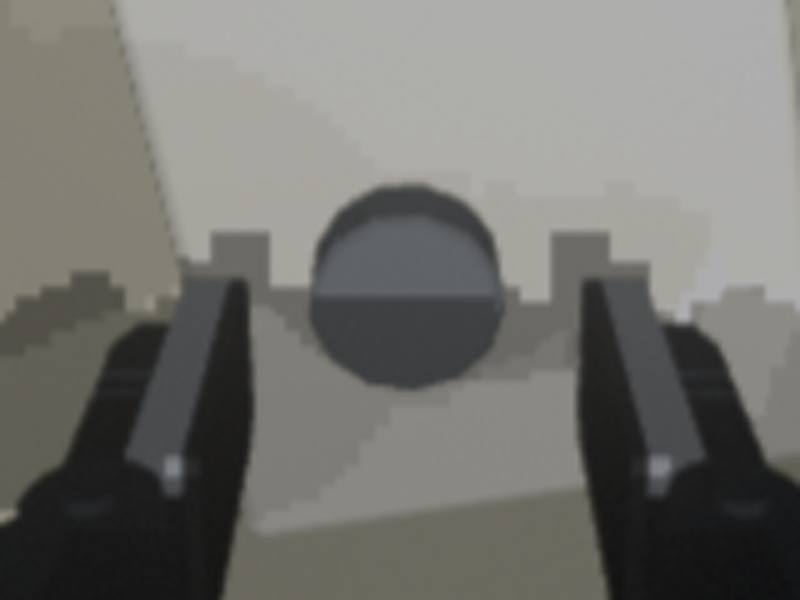

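The crop shows the disc centred at (408,295). The tips are at (240,280) and (590,280), and by the scale of the gap they are about 15 mm above the disc. So the true fingertips are roughly 25 mm behind the reported TCP. I'll keep descending carefully and watch the force.

>>> arm_command(steps=[{"delta_pos": [0,0,0.003],"turn": [0,0,0]},{"delta_pos": [0,0,0.006],"turn": [0,0,0]},{"delta_pos": [0,0,0.009],"turn": [0,0,0]},{"delta_pos": [0,0,0.012],"turn": [0,0,0]},{"delta_pos": [0,0,0.012],"turn": [0,0,0]}])

```text
time_s: 5.35
tcp_pos: [446.5, 173.0, -3.4]
orientation: [-3.14, 0.0, 1.571]
contact_force: [-1.2, 0.1, -0.4]
gripper_width: 38.3
grasp_force: 0.0
```

Run:
```python
from h import *
w=cam('wrist'); st=state(); print(st['tcp_pos'],st['contact_force'],st['gripper_width'])
for z in(8,20): print(proj(w,(446.6,173.2,z)))
cv2.imwrite('pics/w5.png',w['frame'][:,:,::-1])
g=cv2.cvtColor(w['frame'],cv2.COLOR_RGB2GRAY)
# finger pad tip rows: dark columns search left & right
for u in (205,210,215,220,285,290,295,300): print(u,g[220:275:3,u])
```

```text
[446.71916513 173.06157416  -3.18083657] [-0.60925771  0.08461514  0.12517831] 38.433578243514035
(np.float64(252.4538775935277), np.float64(241.11706237796898))
(np.float64(252.37205025422492), np.float64(251.22961898775563))
205 [165 165 165 165 164 159 121  94  78  77  78  77  77  76  75  76  75 105
  82]
210 [166 166 166 165 163 132  79  79  78  78  78  76  74  56  39  34  30  35
  30]
215 [165 165 165 165 133  91  76  56  44  38  36  35  33  32  31  30  30  29
  28]
220 [165 165 165 165 134 101  61  53  49  47  44  39  39  34  35  37  42  56
  95]
285 [173 173 172 166 134 108 108 107 106 104 103 102 101 112 112 113 133 137
 136]
290 [173 173 173 165 134  85  45  43  41  40  38  37  35  34  32  31  30  29
  28]
295 [173 173 172 165 134  93  81  82  80  77  67  46  37  36  35  31  30  29
  28]
300 [174 173 167 165 165 159 102  81  81  80  79  78  78  77  77  73  69  60
  46]
```

>>> arm_command(steps=[{"delta_pos": [0,0,0.002],"turn": [0,0,0]},{"delta_pos": [0,0,0.004],"turn": [0,0,0]},{"delta_pos": [0,0,0.006],"turn": [0,0,0]},{"delta_pos": [0,0,0.006],"turn": [0,0,0]}])

```text
time_s: 5.8
tcp_pos: [446.8, 173.1, -9.1]
orientation: [-3.141, 0.0, 1.571]
contact_force: [-0.9, 0.4, 0.3]
gripper_width: 38.2
grasp_force: 0.0
```

>>> arm_command(steps=[{"delta_pos": [0,0,0.002],"turn": [0,0,0]},{"delta_pos": [0,0,0.003],"turn": [0,0,0]},{"delta_pos": [0,0,0.003],"turn": [0,0,0]}])

```text
time_s: 6.1
tcp_pos: [446.9, 173.1, -12.0]
orientation: [-3.141, 0.0, 1.571]
contact_force: [-0.5, -0.2, 0.5]
gripper_width: 38.6
grasp_force: 0.0
```

Run:
```python
from h import *
w=cam('wrist'); st=state(); print(st['tcp_pos'],st['contact_force'],st['gripper_width'])
g=cv2.cvtColor(w['frame'],cv2.COLOR_RGB2GRAY)
u,v=map(int,proj(w,(446.6,173.2,20))); print(u,v)
cv2.imwrite('pics/w6c.png',cv2.resize(w['frame'][v-60:v+60,u-80:u+80,::-1],None,fx=5,fy=5,interpolation=cv2.INTER_CUBIC))
```

```text
[446.97319046 173.14794833 -11.90360793] [-0.25942519 -0.15631629  0.08089861] 38.644335526715906
251 259
```

>>> arm_command(steps=[{"delta_pos": [0,0,0.001],"turn": [0,0,0]},{"delta_pos": [0,0,0.002],"turn": [0,0,0]},{"delta_pos": [0,0,0.002],"turn": [0,0,0]}])

```text
time_s: 6.45
tcp_pos: [447.2, 173.2, -13.6]
orientation: [3.141, -0.0, 1.571]
contact_force: [-1.0, -0.5, 2.3]
gripper_width: 38.5
grasp_force: 1.6
```

>>> arm_command(steps=[{"delta_pos": [0,0,0.001],"turn": [0,0,0]},{"delta_pos": [0,0,0.002],"turn": [0,0,0]},{"delta_pos": [0,0,0.002],"turn": [0,0,0]}])

```text
time_s: 6.75
tcp_pos: [447.2, 173.2, -13.7]
orientation: [3.141, -0.0, 1.571]
contact_force: [-4.6, -1.7, 23.2]
gripper_width: 38.3
grasp_force: 11.4
```

>>> arm_command(steps=[{"delta_pos": [0,0,0.001],"turn": [0,0,0]},{"delta_pos": [0,0,0.002],"turn": [0,0,0]},{"delta_pos": [0,0,0.002],"turn": [0,0,0]}])

```text
time_s: 7.05
tcp_pos: [447.3, 173.3, -13.8]
orientation: [3.14, -0.001, 1.571]
contact_force: [-9.0, -3.7, 41.3]
gripper_width: 38.1
grasp_force: 20.9
```

Contact with the tile came at a reported z of −13.7, so the tips are 21.7 mm behind the reported TCP. I'll back off and grip at a reported z of −8.

>>> arm_command(steps=[{"delta_pos": [0,0,-0.01],"turn": [0,0,0]},{"delta_pos": [0,0,-0.01],"turn": [0,0,0]},{"delta_pos": [0,0,-0.01],"turn": [0,0,0]}])

```text
time_s: 7.35
tcp_pos: [447.2, 173.3, -7.9]
orientation: [3.141, -0.0, 1.571]
contact_force: [0.4, -0.1, 0.2]
gripper_width: 38.5
grasp_force: 0.0
```

>>> arm_command(steps=[{"delta_pos": [0,0,0],"turn": [0,0,0]},{"delta_pos": [0,0,0],"turn": [0,0,0]},{"delta_pos": [0,0,0],"turn": [0,0,0]},{"delta_pos": [0,0,0],"turn": [0,0,0]},{"delta_pos": [0,0,0],"turn": [0,0,0]}], claw=0.1, newtons=30)

```text
time_s: 7.85
tcp_pos: [446.9, 173.1, -8.1]
orientation: [-3.141, 0.0, 1.571]
contact_force: [0.7, -0.1, -0.1]
gripper_width: 22.1
grasp_force: 29.4
```

>>> arm_command(steps=[{"delta_pos": [0,0,-0.005],"turn": [0,0,0]},{"delta_pos": [0,0,-0.02],"turn": [0,0,0]},{"delta_pos": [0,0,-0.05],"turn": [0,0,0]},{"delta_pos": [0,0,-0.08],"turn": [0,0,0]},{"delta_pos": [0,0,-0.08],"turn": [0,0,0]},{"delta_pos": [0,0,-0.08],"turn": [0,0,0]}])

```text
time_s: 8.45
tcp_pos: [447.8, 173.5, 72.9]
orientation: [3.14, -0.001, 1.571]
contact_force: [0.2, -0.4, -0.4]
gripper_width: 21.5
grasp_force: 29.4
```

Run:
```python
from h import *
w=cam('wrist','w7.png'); st=state(); print(st['tcp_pos'],st['orientation'],st['contact_force'],st['gripper_width'],st['grasp_force'])
g=cv2.cvtColor(w['frame'],cv2.COLOR_RGB2GRAY)
print(proj(w,st['tcp_pos']+[0,0,22]))
for v in range(200,300,6): print(v,g[v,205:305:4])
```

```text
[446.77648797 173.07927469  71.98769523] [-3.14146773e+00  3.48948626e-05  1.57074637e+00] [-1.13460386 -1.15498619 -0.96303829] 21.889367436936585 29.438027143478394
(np.float64(250.7244078751274), np.float64(249.9872255318915))
200 [135 143 149 146 172 173 177 177 173 173 172 172 173 173 173 173 173 173
 173 180 180 179 180 180 180]
206 [151 151 151 149 180 180 179 180 180 180 176 172 172 172 172 172 172 172
 173 180 180 180 180 180 180]
212 [150 150 151 151 171 180 179 177 154 178 138 140 134 134 156 154 154 175
 180 180 180 180 180 180 180]
218 [150 124 124 128 139 146 134 134 134 134 141 145 142 134 134 134 134 134
 135 180 180 180 180 180 180]
224 [104 104 104 104 104 143 133 134 142 145 144 145 145 145 145 145 145 145
 145 159 148 145 137 137 138]
230 [103 104 103 104 103 120 136 144 144 144 106  68  67  67  93 141 145 144
 144 144 132 132 132 132 132]
236 [103 103 102 103 108  82  83  42 107  61  64  71  76  79  65  61  70  75
  80  84  93 104 104 105 110]
242 [111 111 110 109  90  82  80  37  65  95 101 101 101 101 101  99  74  41
  57  82  82 109 109 112 112]
248 [116  49  
[... 198 characters left out ...]
]
260 [76 35 35 74 80 80 32 31 63 62 62 62 62 62 61 62 62 46 31 75 79 79 33 34
 34]
266 [33 32 34 69 78 64 29 28 64 62 61 62 61 61 61 61 61 38 27 53 78 78 35 31
 29]
272 [ 34  34  32  35  66  79  29  28 109 109  73  63  61  62  70 101 109  61
  26  39  82  34  30  30  31]
278 [ 38  37  33  30  29  31  29  38 109 109 109 109 109 110 109 109 110  90
  24  28  28  28  26  35  37]
284 [ 29  30  28  28  27  27  27  63 109 109 109 109 109 109 109 109 109 106
  24  27  24  25  25  25  25]
290 [ 28  27  28  27  26  25  28 100 109 109 108 109 109 109 109 109 109 109
  23  25  25  23  23  22  24]
296 [ 26  27  26  26  26  24  27 105 108 109 109 109 109 109 109 109 109 109
  25  21  21  22  22  21  21]
```

Run:
```python
from h import *
w=cam('wrist'); st=state(); T=st['tcp_pos']; print(T)
g=cv2.cvtColor(w['frame'],cv2.COLOR_RGB2GRAY)
for u in(246,250,254,258,262): print(u,g[224:284,u].tolist())
zb=T[2]+16
for v in(228.5,229.5,230.5): print('near bottom rim y0:',ray(w,254,v,zb)[1]-12.5-T[1])
for v in(271,272.5,274): print('far top rim y0:',ray(w,254,v,zb+12)[1]+12.5-T[1])
print('x0',[ray(w,u,256,zb+12)[0]-T[0] for u in (235.5,274)])
go((447,173.1,72,1.5708),(400,-60,250,1.5708)); go((447,173.1,72,1.5708),(375,-20,255,1.5708))
go((375,-20,255,1.5708),(437,-327,255,1.5708))
```

```text
[446.1851138  172.82991298  71.41013036]
246 [145, 145, 145, 145, 142, 123, 88, 66, 64, 64, 63, 63, 66, 80, 92, 95, 99, 101, 101, 99, 85, 77, 89, 77, 66, 64, 64, 64, 63, 63, 63, 63, 62, 62, 63, 62, 62, 61, 62, 61, 62, 61, 61, 61, 61, 61, 61, 61, 66, 96, 107, 110, 109, 110, 109, 109, 109, 110, 109, 110]
250 [145, 145, 145, 143, 122, 87, 68, 65, 65, 64, 64, 65, 72, 89, 95, 99, 100, 101, 101, 98, 80, 67, 65, 64, 63, 64, 63, 64, 63, 64, 63, 63, 63, 62, 62, 62, 62, 62, 62, 62, 61, 61, 61, 61, 62, 61, 61, 61, 62, 72, 98, 108, 110, 109, 109, 110, 109, 109, 110, 109]
254 [145, 145, 145, 143, 120, 85, 68, 66, 65, 65, 65, 66, 76, 91, 96, 99, 101, 101, 101, 99, 80, 67, 64, 64, 65, 64, 63, 63, 64, 63, 63, 63, 62, 62, 63, 62, 62, 61, 62, 62, 61, 62, 62, 61, 61, 61, 61, 60, 60, 63, 87, 104, 109, 110, 109, 109, 109, 109, 109, 109]
258 [145, 145, 145, 144, 129, 93, 69, 65, 65, 65, 65, 66, 76, 90, 95, 99, 101, 101, 101, 101, 101, 100, 98, 79, 66, 64, 64, 63, 64, 63, 63, 63, 63, 63, 62, 62, 61, 62, 62, 61, 62, 61, 60, 60, 61, 60, 61, 60, 62, 77, 100, 108, 109, 109, 109, 110, 110, 110, 109, 109]
262 [145, 145, 145, 145, 145, 140, 111, 77, 66, 64, 64, 64, 61, 65, 81, 91, 96, 100, 101, 101, 100, 101, 98, 79, 66, 64, 63, 63, 64, 64, 62, 62, 63, 63, 62, 61, 62, 62, 62, 63, 61, 61, 61, 61, 61, 61, 61, 62, 77, 101, 109, 110, 109, 109, 110, 110, 110, 109, 110, 110]
near bottom rim y0: -1.38976249581998
near bottom rim y0: -2.049462123408688
near bottom rim y0: -2.7108833535288
far top rim y0: 2.2920413654255753
far top rim y0: 1.2726513491178366
far top rim y0: 0.24903078807983547
x0 [np.float64(-8.958424295291366), np.float64(12.905134152904054)]
delta [-0.2331, -0.047, -0.178] turn z -0.0
delta [-0.1931, -0.072, -0.183] turn z -0.0
delta [-0.307, 0.062, 0.0] turn z -0.0
```

The disc is held, centred at about (254,255), and lifting worked. I'll carry it high over the bucket.

>>> arm_command(steps=[{"delta_pos": [0,0,-0.045],"turn": [0,0,0]},{"delta_pos": [0,0,-0.09],"turn": [0,0,0]},{"delta_pos": [0,0,-0.135],"turn": [0,0,0]},{"delta_pos": [-0.005,0,-0.178],"turn": [0,0,0]},{"delta_pos": [-0.035,-0.001,-0.183],"turn": [0,0,0]},{"delta_pos": [-0.08,-0.003,-0.183],"turn": [0,0,0]},{"delta_pos": [-0.125,-0.005,-0.183],"turn": [0,0,0]},{"delta_pos": [-0.17,-0.005,-0.183],"turn": [0,0,0]}])

```text
time_s: 9.35
tcp_pos: [440.9, 1.8, 253.9]
orientation: [-3.139, 0.0, 1.572]
contact_force: [0.4, 0.3, -0.9]
gripper_width: 22.2
grasp_force: 29.6
```

>>> arm_command(steps=[{"delta_pos": [-0.045,0,0],"turn": [0,0,0]},{"delta_pos": [-0.09,0,0],"turn": [0,0,0]},{"delta_pos": [-0.135,0,0],"turn": [0,0,0]},{"delta_pos": [-0.18,0,0],"turn": [0,0,0]},{"delta_pos": [-0.225,-0.001,0],"turn": [0,0,0]},{"delta_pos": [-0.27,-0.003,0],"turn": [0,0,0]},{"delta_pos": [-0.31,-0.005,0],"turn": [0,0,0]},{"delta_pos": [-0.33,-0.005,0],"turn": [0,0,0]}])

```text
time_s: 10.15
tcp_pos: [436.0, -329.5, 253.1]
orientation: [-3.139, -0.001, 1.568]
contact_force: [0.4, 0.7, -0.6]
gripper_width: 22.0
grasp_force: 29.6
```

>>> arm_command(steps=[{"delta_pos": [0,0,0.04],"turn": [0,0,0]},{"delta_pos": [0,0,0.08],"turn": [0,0,0]},{"delta_pos": [0,0,0.11],"turn": [0,0,0]},{"delta_pos": [0,0,0.11],"turn": [0,0,0]},{"delta_pos": [0,0,0.11],"turn": [0,0,0]}])

```text
time_s: 10.65
tcp_pos: [436.6, -326.0, 144.7]
orientation: [-3.14, -0.002, 1.571]
contact_force: [1.0, -0.1, 1.1]
gripper_width: 22.2
grasp_force: 29.6
```

Run:
```python
from h import *
w=cam('wrist','w8.png'); st=state(); print(st['tcp_pos'],st['orientation'],st['contact_force'],st['gripper_width'],st['grasp_force'])
print('ring proj',proj(w,(439.3,-325.4,77)),'knob',proj(w,(471.2,-424.4,164)),'post',proj(w,(525,-347,128)))
```

```text
[ 437.68883654 -326.81222992  146.06587485] [3.14096447e+00 3.05605702e-04 1.57135920e+00] [ 0.03914706 -0.29596154  0.07807556] 22.48106319872114 29.59478884935379
ring proj (np.float64(255.80600928720037), np.float64(197.70282197468495)) knob (np.float64(301.18558194568556), np.float64(370.1797666715349)) post (np.float64(371.31300805531487), np.float64(248.14803845091393))
```

View pics/w8.png

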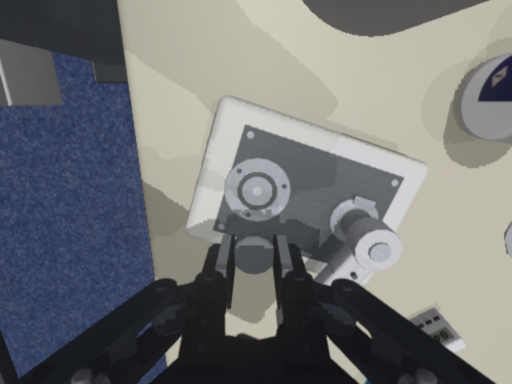

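The view shows the plate at (257,190), the held disc at (254,255), and the post hub at (377,248) with the arm running down and to the left from it. Next I'll measure the plate centre.

```bash
cat >> h.py <<'E'
def fits(c,u,v,r,thr=None):
    g=cv2.cvtColor(c['frame'],cv2.COLOR_RGB2GRAY); x0,y0=int(u)-r,int(v)-r
    a=cv2.resize(g[y0:y0+2*r,x0:x0+2*r],None,fx=4,fy=4,interpolation=cv2.INTER_CUBIC)
    a=cv2.GaussianBlur(a,(5,5),0)
    t=thr or cv2.threshold(a,0,255,cv2.THRESH_BINARY+cv2.THRESH_OTSU)[0]
    out=[]
    for q in cv2.findContours((a>t).astype(np.uint8),cv2.RETR_LIST,cv2.CHAIN_APPROX_NONE)[0]:
        if cv2.contourArea(q)>600:
            e=cv2.fitEllipse(cv2.convexHull(q)); out.append((round((e[0][0]+.5)/4-.5+x0,1),round((e[0][1]+.5)/4-.5+y0,1),round(e[1][0]/4,1),round(e[1][1]/4,1),cv2.contourArea(q)/16))
    return t,out
E
python3 - <<'E'
from h import *
w=cam('wrist'); st=state(); T=st['tcp_pos'];print(T)
for thr in(None,100,120,130,140,150):
    t,o=fits(w,257,190,38,thr); print(t)
    for e in o: print('  ',e,ray(w,e[0],e[1],74).round(1),ray(w,e[0],e[1],77).round(1))
g=cv2.cvtColor(w['frame'],cv2.COLOR_RGB2GRAY); print(g[190,220:296].tolist()); print(g[150:232,257].tolist())
zb=T[2]+16
print('disc',[ray(w,254,v,z)[:2] for v,z in((236.5,zb+12),(273.5,zb+12))]); print(g[225:280,254].tolist()); print(g[255,225:285].tolist())
E
```

```text
[ 438.27619316 -327.33285709  146.81659115]
132.0
   (255.3, 188.9, 28.5, 30.2, 658.34375) [ 440.1 -319.5   74. ] [ 440.1 -318.6   77. ]
   (246.3, 182.9, 63.0, 88.0, 2132.71875) [ 432.1 -313.9   74. ] [ 432.1 -313.    77. ]
100
   (255.3, 188.8, 30.4, 31.9, 742.8125) [ 440.1 -319.4   74. ] [ 440.1 -318.5   77. ]
   (255.4, 189.3, 36.7, 38.8, 1083.03125) [ 440.2 -319.9   74. ] [ 440.2 -318.9   77. ]
   (247.2, 189.7, 77.9, 102.0, 4300.71875) [ 432.8 -320.3   74. ] [ 432.9 -319.3   77. ]
120
   (255.3, 188.9, 29.1, 30.7, 686.28125) [ 440.1 -319.5   74. ] [ 440.1 -318.6   77. ]
   (255.3, 189.4, 39.1, 39.6, 1181.6875) [ 440.1 -320.    74. ] [ 440.1 -319.    77. ]
   (246.4, 183.7, 65.9, 87.6, 3621.9375) [ 432.1 -314.6   74. ] [ 432.2 -313.7   77. ]
130
   (255.3, 188.9, 28.6, 30.3, 663.875) [ 440.1 -319.5   74. ] [ 440.1 -318.6   77. ]
   (246.5, 182.9, 63.3, 87.8, 2150.34375) [ 432.2 -313.9   74. ] [ 432.3 -313.    77. ]
140
   (255.3, 188.9, 28.0, 29.8, 640.15625) [ 440.1 -319.5   74. ] [ 440.1 -318.6   77. ]
   (246.5, 182.8, 62.8, 87.2, 2062.53125) [ 432.2 -313.8   74. ] [ 432.3 -3
[... 808 characters left out ...]
 154, 153, 126, 91, 87, 88, 93, 109, 121, 124, 124, 124, 124, 123, 124, 131, 134, 129, 103, 81, 75, 74, 74, 74, 73, 73, 73, 75, 75, 74, 74]
disc [array([ 438.64168739, -314.22168493]), array([ 438.64937303, -338.02923586])]
[74, 74, 73, 74, 74, 75, 74, 75, 74, 74, 76, 90, 109, 116, 120, 122, 122, 122, 122, 122, 119, 96, 79, 77, 76, 76, 77, 76, 76, 76, 76, 76, 76, 76, 76, 76, 76, 76, 75, 76, 76, 76, 76, 75, 76, 76, 76, 75, 79, 109, 129, 133, 134, 134, 134]
[98, 98, 95, 63, 42, 39, 36, 35, 36, 53, 72, 77, 77, 77, 77, 76, 77, 76, 76, 77, 77, 77, 76, 76, 76, 76, 77, 77, 76, 76, 76, 77, 76, 76, 76, 76, 76, 76, 75, 76, 75, 76, 76, 75, 76, 75, 75, 74, 55, 36, 30, 31, 34, 36, 56, 90, 96, 96, 97, 97]
```

>>> arm_command(steps=[{"delta_pos": [0.0073,0.0017,0.03],"turn": [0,0,0]},{"delta_pos": [0.0073,0.0017,0.06],"turn": [0,0,0]},{"delta_pos": [0.0073,0.0017,0.076],"turn": [0,0,0]},{"delta_pos": [0.0073,0.0017,0.076],"turn": [0,0,0]},{"delta_pos": [0.0073,0.0017,0.076],"turn": [0,0,0]},{"delta_pos": [0.0073,0.0017,0.076],"turn": [0,0,0]},{"delta_pos": [0.0073,0.0017,0.076],"turn": [0,0,0]},{"delta_pos": [0.0073,0.0017,0.076],"turn": [0,0,0]}])

```text
time_s: 11.55
tcp_pos: [439.5, -320.1, 70.3]
orientation: [3.14, 0.001, 1.571]
contact_force: [-0.5, -0.5, -0.1]
gripper_width: 22.4
grasp_force: 29.6
```

Run:
```python
from h import *
w=cam('wrist','w9.png'); st=state(); T=st['tcp_pos'];print(T)
g=cv2.cvtColor(w['frame'],cv2.COLOR_RGB2GRAY)
P=[proj(w,(440.1+a*np.cos(t),-319.3+a*np.sin(t),z)) for a,z in((18,77),(30,74),(12.5,T[2]+28),(12.5,T[2]+16)) for t in(np.pi/2,-np.pi/2,0,np.pi)]
print(np.round(P,1).tolist())
for u in(246,254,262): print(u,g[185:290,u].tolist())
for v in(225,245,255): print(v,g[v,205:305].tolist())
u,v=map(int,proj(w,(440,-319.3,77)))
cv2.imwrite('pics/w9c.png',cv2.resize(w['frame'][v-60:v+60,u-80:u+80,::-1],None,fx=5,fy=5,interpolation=cv2.INTER_CUBIC)); print(u,v)
```

```text
[ 439.21351274 -319.89631379   69.96179024]
[[253.4, 210.7], [253.5, 261.2], [281.6, 236.7], [225.2, 236.8], [253.4, 190.7], [253.5, 273.9], [299.7, 234.5], [207.1, 234.7], [253.5, 234.6], [253.5, 273.2], [275.6, 254.3], [231.4, 254.4], [253.4, 225.1], [253.5, 261.6], [274.0, 243.7], [232.9, 243.8]]
246 [94, 94, 94, 93, 90, 79, 94, 134, 154, 158, 158, 159, 159, 158, 159, 158, 159, 158, 158, 158, 158, 158, 158, 157, 150, 134, 99, 81, 86, 87, 84, 83, 92, 130, 146, 150, 149, 149, 146, 145, 142, 117, 97, 93, 87, 76, 71, 70, 69, 70, 69, 74, 96, 107, 110, 114, 116, 116, 117, 114, 92, 76, 74, 74, 74, 73, 73, 73, 73, 72, 72, 73, 72, 72, 72, 72, 72, 71, 73, 72, 72, 71, 72, 71, 72, 72, 71, 68, 67, 64, 64, 65, 65, 65, 65, 66, 66, 65, 65, 65, 67, 66, 65, 65, 64]
254 [93, 92, 92, 93, 91, 91, 129, 152, 158, 159, 160, 161, 161, 161, 161, 162, 160, 160, 160, 159, 159, 159, 158, 157, 148, 111, 76, 89, 94, 91, 88, 100, 137, 150, 151, 151, 150, 148, 120, 99, 96, 96, 95, 88, 76, 72, 71, 72, 70, 65, 69, 86, 104, 111, 115, 116, 116, 116, 116, 113, 91, 75, 73, 73, 73, 73, 74, 73, 71, 73, 73, 72, 72, 72, 72
[... 1177 characters left out ...]
 42, 59, 74, 83, 88, 92, 92, 93, 92, 92, 92, 92, 92, 92, 92, 92, 92, 92, 92, 91, 91, 91, 91, 92, 91, 92, 92, 91, 91, 92, 91, 92, 91, 94, 110, 109, 105, 97, 80, 51, 34, 33, 33, 42, 77, 91, 92, 92, 92, 92, 93, 93, 90, 75, 47, 35, 34, 34, 35, 34, 37, 58, 90, 69, 53, 57, 57, 57, 60, 60, 60]
255 [66, 55, 44, 42, 41, 41, 41, 41, 41, 41, 41, 40, 49, 84, 93, 94, 95, 94, 95, 94, 94, 94, 91, 61, 42, 36, 36, 33, 36, 51, 69, 73, 73, 73, 73, 73, 73, 72, 73, 73, 73, 72, 72, 73, 72, 73, 73, 73, 72, 73, 73, 72, 73, 72, 72, 72, 73, 72, 72, 71, 71, 72, 72, 72, 71, 72, 72, 70, 52, 32, 27, 29, 32, 33, 53, 86, 91, 91, 92, 92, 92, 92, 92, 91, 84, 48, 30, 30, 29, 29, 30, 28, 28, 29, 31, 33, 46, 58, 61, 64]
253 236
```

Run:
```python
from h import *
w=cam('wrist'); T=state()['tcp_pos']; print(T)
im=cv2.imread('pics/w4c.png',0); a=cv2.resize(im,(160,120),interpolation=cv2.INTER_AREA)
print('w4 col',a[25:85,82].tolist()); print('row',a[62,40:125].tolist())
T0=np.array([447.1,173.2,9.35])
def P(off,z):  # project point given relative to tcp xy, absolute z, for TCP at T0
    return proj(w,np.array([T0[0]+off[0],T0[1]+off[1],z])-T0+T)
c=(446.6-T0[0],0)
print('pred near bottom, near top, far top', [P((c[0],c[1]+s*12.5),z) for s,z in((1,8),(1,20),(-1,20))], 'crop origin 171,180')
```

```text
[ 439.06138104 -319.76099676   69.75683482]
w4 col [173, 173, 172, 172, 172, 172, 172, 172, 172, 168, 162, 135, 94, 70, 66, 66, 66, 69, 84, 93, 97, 99, 99, 98, 98, 99, 98, 98, 98, 98, 98, 98, 98, 95, 78, 66, 63, 63, 63, 63, 63, 63, 63, 62, 62, 63, 62, 62, 62, 61, 61, 62, 73, 108, 123, 126, 133, 136, 136, 136]
row [77, 77, 77, 72, 51, 38, 36, 36, 35, 58, 112, 125, 125, 124, 118, 109, 105, 104, 104, 104, 103, 92, 68, 62, 63, 63, 64, 63, 63, 62, 64, 64, 63, 63, 64, 63, 63, 63, 63, 64, 64, 64, 63, 64, 64, 63, 64, 64, 64, 64, 63, 63, 64, 65, 64, 64, 65, 64, 65, 70, 77, 98, 104, 104, 104, 105, 105, 104, 104, 105, 104, 105, 104, 105, 105, 99, 62, 42, 39, 40, 42, 49, 72, 79, 80]
pred near bottom, near top, far top [(np.float64(251.36929081375172), np.float64(214.4370711359831)), (np.float64(251.26295996440115), np.float64(222.24429797469256)), (np.float64(251.39990715334625), np.float64(257.8149633620793))] crop origin 171,180
```

The numbers agree in x, and the disc needs about +0.6 mm in y. I'll lower it with force checks.

>>> arm_command(steps=[{"delta_pos": [0.0006,0,0.003],"turn": [0,0,0]},{"delta_pos": [0.0006,0,0.006],"turn": [0,0,0]},{"delta_pos": [0.0006,0,0.008],"turn": [0,0,0]},{"delta_pos": [0.0006,0,0.009],"turn": [0,0,0]},{"delta_pos": [0.0006,0,0.01],"turn": [0,0,0]},{"delta_pos": [0.0006,0,0.01],"turn": [0,0,0]}])

```text
time_s: 12.25
tcp_pos: [438.6, -318.8, 59.0]
orientation: [-3.141, -0.0, 1.571]
contact_force: [-0.2, 0.3, -0.9]
gripper_width: 21.8
grasp_force: 29.6
```

Run:
```python
from h import *
st=state(); print(st['tcp_pos'],st['contact_force'],st['wrist_torque'],st['gripper_width'])
```

```text
[ 438.64894333 -318.84060878   58.9890968 ] [-0.19369946  0.3418564  -0.91898194] [ 0.00621373  0.00781185 -0.0073038 ] 21.83067178184249
```

There's no contact at 59, which is below ring-top height, so the disc is inside the ring. I'll go down the last millimetre.

>>> arm_command(steps=[{"delta_pos": [0,0,0.0005],"turn": [0,0,0]},{"delta_pos": [0,0,0.001],"turn": [0,0,0]},{"delta_pos": [0,0,0.001],"turn": [0,0,0]},{"delta_pos": [0,0,0.001],"turn": [0,0,0]}])

```text
time_s: 12.65
tcp_pos: [438.8, -318.9, 58.2]
orientation: [3.142, 0.0, 1.571]
contact_force: [-0.1, -0.6, -0.3]
gripper_width: 21.8
grasp_force: 29.6
```

>>> arm_command(steps=[{"delta_pos": [0,0,0.0004],"turn": [0,0,0]},{"delta_pos": [0,0,0.0004],"turn": [0,0,0]}])

```text
time_s: 12.85
tcp_pos: [438.8, -318.9, 57.8]
orientation: [3.142, 0.0, 1.571]
contact_force: [-0.2, -0.6, 0.2]
gripper_width: 22.1
grasp_force: 29.6
```

>>> arm_command(steps=[{"delta_pos": [0,0,0],"turn": [0,0,0]},{"delta_pos": [0,0,0],"turn": [0,0,0]},{"delta_pos": [0,0,0],"turn": [0,0,0]},{"delta_pos": [0,0,-0.01],"turn": [0,0,0]},{"delta_pos": [0,0,-0.04],"turn": [0,0,0]},{"delta_pos": [0,0,-0.08],"turn": [0,0,0]},{"delta_pos": [0,0,-0.09],"turn": [0,0,0]},{"delta_pos": [0,0,-0.09],"turn": [0,0,0]}], claw=0.45)

```text
time_s: 13.65
tcp_pos: [440.4, -320.1, 150.5]
orientation: [3.137, 0.003, 1.571]
contact_force: [-0.4, 0.2, -0.1]
gripper_width: 38.4
grasp_force: 0.0
```

Run:
```python
from h import *
w=cam('wrist','w10.png'); c=cam('top'); st=state(); print(st['tcp_pos'],st['contact_force'],st['gripper_width'])
g=cv2.cvtColor(w['frame'],cv2.COLOR_RGB2GRAY)
C=(440.1,-319.3)
pr=lambda dx,dy,z: [round(float(v),1) for v in proj(w,(C[0]+dx,C[1]+dy,z))]
print('disc pred: top n/f/l/r',pr(0,12.5,86),pr(0,-12.5,86),pr(-12.5,0,86),pr(12.5,0,86),'ring n/f',pr(0,18,77),pr(0,-18,77),'plate',pr(0,30,74))
u,v=pr(0,0,86); u,v=int(u),int(v); print(u,v)
print(g[v-45:v+45,u].tolist()); print(g[v,u-40:u+40].tolist())
print('row+20'); 
cv2.imwrite('pics/c10.png',cv2.resize(c['frame'][175:255,310:400,::-1],None,fx=6.5,fy=6.5,interpolation=cv2.INTER_CUBIC))
```

```text
[ 438.41624429 -318.67867354  147.42896115] [-0.3933297  -0.38003087 -0.37148285] 38.3077945885845
disc pred: top n/f/l/r [251.9, 184.8] [252.0, 211.3] [237.8, 198.3] [266.1, 198.2] ring n/f [251.9, 175.9] [252.0, 213.0] plate [251.9, 162.0]
252 198
[97, 97, 97, 98, 97, 97, 98, 98, 102, 133, 158, 165, 167, 168, 168, 168, 168, 168, 167, 166, 166, 164, 149, 113, 99, 97, 98, 127, 115, 88, 81, 94, 116, 131, 135, 134, 134, 133, 128, 125, 125, 125, 125, 125, 124, 124, 124, 124, 123, 124, 124, 123, 123, 122, 124, 134, 134, 115, 100, 121, 156, 148, 135, 133, 133, 133, 132, 132, 131, 125, 99, 78, 73, 72, 73, 72, 72, 73, 72, 72, 73, 73, 72, 71, 71, 72, 72, 72, 72, 71]
[205, 205, 205, 205, 205, 204, 190, 143, 124, 159, 169, 169, 169, 170, 171, 172, 171, 172, 175, 173, 167, 120, 97, 96, 95, 89, 105, 121, 124, 124, 125, 124, 124, 124, 125, 124, 124, 124, 124, 124, 124, 124, 124, 124, 124, 124, 124, 124, 124, 123, 124, 123, 115, 123, 107, 86, 83, 83, 91, 141, 151, 153, 154, 160, 161, 162, 164, 166, 166, 165, 166, 138, 110, 103, 102, 101, 101, 100, 99, 100]
row+20
```

The disc now sits inside the ring: its top outline, centre (252,198), matches the prediction within 0.5 mm. Next I'll find the arm's geometry.

Run:
```python
from h import *
w=cam('wrist'); st=state(); T=st['tcp_pos']; print(T)
sh=np.array([437.6,-326.7,146.0])-np.array([438.8,-319,147.2])
r=lambda u,v,z: ray(w,u,v,z-sh[2])+sh
a,b,d=r(222,97,70),r(425,163,70),r(188,228,70)
print('corners',a.round(0),b.round(0),d.round(0)); e=b-a; f=a-d
print('yaw',np.arctan2(e[1],e[0]),np.arctan2(f[1],f[0])-np.pi/2)
hub=r(377,247,128); print('hub',hub, 'cap',r(381,253,135))
# inner dark-deck screws
s=[r(250,134,70),r(395,182,70),r(222,227,70)]
print(np.arctan2(*(s[1]-s[0])[1::-1]),np.arctan2(*(s[0]-s[2])[1::-1])-np.pi/2)
c=cam('top'); hsv=cv2.cvtColor(c['frame'],cv2.COLOR_RGB2HSV)
m=(c['frame'].max(2)<60).astype(np.uint8); m2=np.zeros_like(m); m2[195:240,360:410]=m[195:240,360:410]
ys,xs=np.nonzero(m2); print('black blob',len(xs),xs.min(),xs.max(),ys.min(),ys.max(),xs.mean(),ys.mean())
print('top hub',ray(c,310+300/6.5,175+150/6.5,128),'knob base z133',ray(c,310+470/6.5,175+268/6.5,133))
print('center z150',ray(c,xs.mean(),ys.mean(),150))
```

```text
[ 437.90582798 -318.27901296  146.6799854 ]
corners [ 412. -241.   70.] [ 591. -296.   70.] [ 375. -360.   70.]
yaw -0.30167700365070826 -0.3032510144555878
hub [ 530.57478779 -347.51563069  128.        ] cap [ 530.61898843 -348.41886938  135.        ]
-0.3161544080045815 -0.30142510372691667
black blob 1636 360 409 195 239 386.4834963325183 219.5916870415648
top hub [ 528.97605317 -350.67976266  128.        ] knob base z133 [ 474.58990535 -425.74677436  133.        ]
center z150 [ 463.78088059 -431.13049974  150.        ]
```

Geometry: spectrometer yaw is −0.305, the post is at (529.5,−347.4), and the arm is at 4.10 rad, swung out by 1.26. I'll go to the outer side of the beam with the fingers shut.

```bash
cat >> h.py <<'E'
POST=np.array([529.5,-347.4])
def fin(phi,lat,r=58,z=97):
    d=np.array([np.cos(phi),np.sin(phi)]);t=np.array([-d[1],d[0]])
    p=POST+r*d+lat*t
    return (p[0],p[1],z,phi-np.pi)
E
python3 - <<'E'
from h import *
a=(438.8,-319,147,1.5708); b=fin(4.1,42,z=200); c=fin(4.1,42)
print(b); go(a,b); go(b,c)
for k in range(1,9): go(c,fin(4.1-0.08*k,28.5-0.0*k))
E
```

```text
(np.float64(530.5278497657756), np.float64(-419.0026781961331), 200, 0.9584073464102065)
delta [-0.1, 0.0917, -0.053] turn z 0.6124
delta [0.0, 0.0, 0.103] turn z -0.0
delta [-0.0021, -0.0182, -0.0] turn z 0.08
delta [-0.0038, -0.0231, -0.0] turn z 0.16
delta [-0.0051, -0.0281, -0.0] turn z 0.24
delta [-0.006, -0.0332, -0.0] turn z 0.32
delta [-0.0065, -0.0383, -0.0] turn z 0.4
delta [-0.0066, -0.0435, -0.0] turn z 0.48
delta [-0.0063, -0.0487, -0.0] turn z 0.56
delta [-0.0055, -0.0538, -0.0] turn z 0.64
```

>>> arm_command(steps=[{"delta_pos": [0,0,-0.045],"turn": [0,0,0]},{"delta_pos": [-0.02,0.018,-0.075],"turn": [0,0,0.1]},{"delta_pos": [-0.05,0.046,-0.08],"turn": [0,0,0.25]},{"delta_pos": [-0.08,0.073,-0.08],"turn": [0,0,0.4]},{"delta_pos": [-0.1,0.0917,-0.08],"turn": [0,0,0.55]},{"delta_pos": [-0.1,0.0917,-0.053],"turn": [0,0,0.6124]},{"delta_pos": [-0.1,0.0917,-0.053],"turn": [0,0,0.6124]},{"delta_pos": [-0.1,0.0917,-0.053],"turn": [0,0,0.6124]}], claw=0)

```text
time_s: 14.65
tcp_pos: [529.1, -417.8, 198.8]
orientation: [-3.136, -0.0, 0.96]
contact_force: [0.1, 0.1, -0.0]
gripper_width: -0.1
grasp_force: 0.0
```

>>> arm_command(steps=[{"delta_pos": [0,0,0.03],"turn": [0,0,0]},{"delta_pos": [0,0,0.06],"turn": [0,0,0]},{"delta_pos": [0,0,0.08],"turn": [0,0,0]},{"delta_pos": [0,0,0.095],"turn": [0,0,0]},{"delta_pos": [0,0,0.103],"turn": [0,0,0]},{"delta_pos": [0,0,0.103],"turn": [0,0,0]},{"delta_pos": [0,0,0.103],"turn": [0,0,0]}])

```text
time_s: 15.35
tcp_pos: [530.9, -419.1, 99.1]
orientation: [3.14, 0.0, 0.959]
contact_force: [-0.3, -0.4, 0.2]
gripper_width: -0.1
grasp_force: 0.0
```

>>> arm_command(steps=[{"delta_pos": [0,-0.008,0.0015],"turn": [0,0,0]},{"delta_pos": [0,-0.0125,0.0015],"turn": [0,0,0]},{"delta_pos": [-0.0021,-0.0182,0.0015],"turn": [0,0,0.08]},{"delta_pos": [-0.0038,-0.0231,0.0015],"turn": [0,0,0.16]},{"delta_pos": [-0.0051,-0.0281,0.0015],"turn": [0,0,0.24]},{"delta_pos": [-0.006,-0.0332,0.0015],"turn": [0,0,0.32]},{"delta_pos": [-0.0065,-0.0383,0.0015],"turn": [0,0,0.4]},{"delta_pos": [-0.0066,-0.0435,0.0015],"turn": [0,0,0.48]}])

```text
time_s: 16.15
tcp_pos: [491.5, -399.6, 97.3]
orientation: [3.139, -0.001, 0.475]
contact_force: [-0.0, -1.8, 0.3]
gripper_width: -0.1
grasp_force: 0.6
```

Run:
```python
from h import *
st=state(); print(st['tcp_pos'],st['orientation'],st['contact_force'])
b=fin(3.62,28.5)
for p in (3.54,3.46,3.38,3.3,3.22,3.14,3.06,2.98): go(b,fin(p,28.5))
c=cam('top'); cv2.imwrite('pics/c11.png',cv2.resize(c['frame'][175:255,310:400,::-1],None,fx=6.5,fy=6.5,interpolation=cv2.INTER_CUBIC))
```

```text
[ 491.50174756 -399.62707674   97.31724888] [ 3.13932033e+00 -1.31826163e-03  4.75144401e-01] [-0.04457084 -1.80110255  0.31621335]
delta [-0.0021, -0.0047, -0.0] turn z 0.08
delta [-0.0038, -0.0096, -0.0] turn z 0.16
delta [-0.0051, -0.0146, -0.0] turn z 0.24
delta [-0.006, -0.0197, -0.0] turn z 0.32
delta [-0.0065, -0.0248, -0.0] turn z 0.4
delta [-0.0066, -0.03, -0.0] turn z 0.48
delta [-0.0063, -0.0352, -0.0] turn z 0.56
delta [-0.0055, -0.0403, -0.0] turn z 0.64
```

It's pushing at 1.8 N, so the arm is moving. I'll continue.

>>> arm_command(steps=[{"delta_pos": [-0.0021,-0.0047,0],"turn": [0,0,0.08]},{"delta_pos": [-0.0038,-0.0096,0],"turn": [0,0,0.16]},{"delta_pos": [-0.0051,-0.0146,0],"turn": [0,0,0.24]},{"delta_pos": [-0.006,-0.0197,0],"turn": [0,0,0.32]},{"delta_pos": [-0.0065,-0.0248,0],"turn": [0,0,0.4]},{"delta_pos": [-0.0066,-0.03,0],"turn": [0,0,0.48]},{"delta_pos": [-0.0063,-0.0352,0],"turn": [0,0,0.56]},{"delta_pos": [-0.0055,-0.0403,0],"turn": [0,0,0.64]}])

```text
time_s: 17.0
tcp_pos: [468.6, -366.8, 97.3]
orientation: [3.14, -0.003, -0.164]
contact_force: [1.7, -0.5, -0.1]
gripper_width: 0.0
grasp_force: 0.6
```

Run:
```python
from h import *
st=state(); print(st['tcp_pos'],st['orientation'],st['contact_force'],st['qpos'])
b=fin(2.98,28.5)
for p in (2.93,2.89,2.86,2.84,2.82,2.80): go(b,fin(p,28.5))
```

```text
[ 468.57420903 -366.77963563   97.27264785] [ 3.13996404e+00 -2.94576036e-03 -1.63619477e-01] [ 1.69484128 -0.53525019 -0.14551709] [-6.64129254e-01  4.42370729e-01 -1.69197199e-01  9.55862446e-01
 -1.52558221e-05  2.64108525e+00]
delta [-0.0014, -0.0029, -0.0] turn z 0.05
delta [-0.0023, -0.0053, -0.0] turn z 0.09
delta [-0.003, -0.0071, -0.0] turn z 0.12
delta [-0.0034, -0.0084, -0.0] turn z 0.14
delta [-0.0038, -0.0096, -0.0] turn z 0.16
delta [-0.0042, -0.0108, -0.0] turn z 0.18
```

>>> arm_command(steps=[{"delta_pos": [-0.0014,-0.0029,0],"turn": [0,0,0.05]},{"delta_pos": [-0.0023,-0.0053,0],"turn": [0,0,0.09]},{"delta_pos": [-0.003,-0.0071,0],"turn": [0,0,0.12]},{"delta_pos": [-0.0034,-0.0084,0],"turn": [0,0,0.14]},{"delta_pos": [-0.0034,-0.0084,0],"turn": [0,0,0.14]}])

```text
time_s: 17.5
tcp_pos: [466.7, -357.7, 97.2]
orientation: [3.141, -0.003, -0.301]
contact_force: [2.6, -1.3, 1.4]
gripper_width: 0.2
grasp_force: 0.6
```

>>> arm_command(steps=[{"delta_pos": [-0.0002,-0.0007,0],"turn": [0,0,0]},{"delta_pos": [-0.0004,-0.0015,0],"turn": [0,0,0]},{"delta_pos": [-0.0004,-0.0015,0],"turn": [0,0,0]}])

```text
time_s: 17.8
tcp_pos: [466.9, -356.4, 97.1]
orientation: [3.141, -0.003, -0.301]
contact_force: [4.0, -2.6, 3.7]
gripper_width: -0.0
grasp_force: 1.2
```

>>> arm_command(steps=[{"delta_pos": [-0.0002,-0.0007,0],"turn": [0,0,0]},{"delta_pos": [-0.0004,-0.0015,0],"turn": [0,0,0]},{"delta_pos": [-0.0004,-0.0015,0],"turn": [0,0,0]}])

```text
time_s: 18.1
tcp_pos: [467.1, -355.0, 97.0]
orientation: [3.141, -0.003, -0.302]
contact_force: [4.7, -2.5, 2.8]
gripper_width: -0.2
grasp_force: 1.4
```

>>> arm_command(steps=[{"delta_pos": [-0.0002,-0.0007,0],"turn": [0,0,0]},{"delta_pos": [-0.0003,-0.0015,0],"turn": [0,0,0]},{"delta_pos": [-0.0003,-0.0015,0],"turn": [0,0,0]}])

```text
time_s: 18.4
tcp_pos: [467.2, -354.1, 97.1]
orientation: [3.14, -0.003, -0.302]
contact_force: [5.3, -4.4, 2.2]
gripper_width: -0.2
grasp_force: 2.0
```

Run:
```python
from h import *
st=state(); print(st['tcp_pos'],st['contact_force'],st['wrist_torque'])
c=cam('top'); cv2.imwrite('pics/c12.png',cv2.resize(c['frame'][175:255,310:400,::-1],None,fx=6.5,fy=6.5,interpolation=cv2.INTER_CUBIC))
print('knob pred px',proj(c,(438.9,-318.9,164)),proj(c,(438.9,-318.9,138)))
g=c['frame'].max(2)[205:245,318:362]; print('\n'.join(' '.join(f'{x:3d}' for x in r[::2]) for r in g[::2]))
```

```text
[ 467.22348272 -354.0962553    97.11639444] [ 5.34620832 -4.40719985  2.24133383] [-0.74762423 -0.6883008  -0.23180737]
knob pred px (np.float64(350.0058137542164), np.float64(227.69824692541232)) (np.float64(347.4905421131612), np.float64(227.93628468067095))
152 149 148  79 127 170 177 149  83  82  81  80  78  81  72 105 136 165 133 165 112  86
153 149 136  84 147 174 175  81  82  83  83  79  82  81  69  53  68 148 148 161  81  85
148 150 116 100 163 177 165  80  81  80  85  80  77  77  70 104  55  81 104  80  42  39
151 147  87 123 169 178 148  81  84  79  78  83  78  79  70 109  83  84  81  72  40  39
149 142  89 144 174 177 102  87  81  84  81  80  81  74  49  59  46  55  73  66  38  31
151 125  93 160 176 163  83  83  85  79  81  80  79  70  48  47  68  80  39  43  39  37
151 103 114 166 177 149  84  81  82  84  82  79  83  68  81  90  45  46  44  39  38  40
150  81 137 173 176 127  85  83  81  80  90 124 149 114  93  53  39  55  39  36  36  33
124  92 137 176 176  84  85  85  81 124 142 134 126 105  45  38  50  72  68  64  40  36
108 112 166 177 150  81  87  83  98 149 139  88
[... 220 characters left out ...]
 163 177 163 103 104  83  80 132 146  99  71  52  45  40  40  59  39  49  84  84 137
107 167 177 155  95  83  82  86 132 148 126  84  72  47  43  37  49  87  68  84  91 177
145 172 177 177 178 164 101  88  91 126 117 120  77  67  44  36  46 100  74  87 124 178
162 178 178 179 177 177 177 175 163 103 164 137 148 157 129  35  45  47  77  81 150 176
155 167 175 176 177 176 175 178 176 181 179 160 150 142 117  90  86  87  82  81 162 176
110  87 140 160 164 175 177 177 183 183 181 181 177 177 164  99  87  84 135 102 177 175
140 140 140  72  75 148 170 178 180 180 182 181 179 178 178 178 178 167 102 149 176 166
143 147 156 156 157 127  95  74 143 170 178 182 182 180 178 178 175 178 177 177 176 141
```

>>> arm_command(steps=[{"delta_pos": [-0.0001,-0.0007,0],"turn": [0,0,0]},{"delta_pos": [-0.0002,-0.0015,0],"turn": [0,0,0]},{"delta_pos": [-0.0002,-0.0015,0],"turn": [0,0,0]}])

```text
time_s: 18.75
tcp_pos: [467.2, -354.0, 97.2]
orientation: [3.137, -0.003, -0.302]
contact_force: [4.1, -6.9, 2.5]
gripper_width: 0.1
grasp_force: 2.8
```

>>> arm_command(steps=[{"delta_pos": [0,-0.0007,0],"turn": [0,0,0]},{"delta_pos": [0,-0.0015,0],"turn": [0,0,0]},{"delta_pos": [0,-0.0015,0],"turn": [0,0,0]}])

```text
time_s: 19.05
tcp_pos: [467.2, -354.0, 97.2]
orientation: [3.134, -0.003, -0.303]
contact_force: [3.3, -8.9, 2.3]
gripper_width: 0.0
grasp_force: 3.7
```

The arm is at its stop: the position holds while the force climbs. I'll back off and look at the knob from above.

Run:
```python
from h import *
a=(467.2,-351,97,-0.303); y=np.array([np.sin(-.303),-np.cos(-.303)])*25
go((467.2+y[0],-351+y[1],197,-0.303),(438.9,-318.9,250,1.5708))
```

```text
delta [-0.0366, -0.0472, -0.053] turn z -1.8738
```

>>> arm_command(steps=[{"delta_pos": [0,0.01,0],"turn": [0,0,0]},{"delta_pos": [0,0.025,0],"turn": [0,0,0]},{"delta_pos": [0,0.025,-0.02],"turn": [0,0,0]},{"delta_pos": [0,0.025,-0.06],"turn": [0,0,0]},{"delta_pos": [0,0.025,-0.1],"turn": [0,0,0]}])

```text
time_s: 19.55
tcp_pos: [456.2, -371.6, 195.2]
orientation: [-3.139, 0.008, -0.302]
contact_force: [-0.0, -0.8, -0.7]
gripper_width: -0.2
grasp_force: 0.0
```

>>> arm_command(steps=[{"delta_pos": [-0.01,-0.01,-0.04],"turn": [0,0,-0.14]},{"delta_pos": [-0.03,-0.04,-0.053],"turn": [0,0,-0.28]},{"delta_pos": [-0.0366,-0.046,-0.053],"turn": [0,0,-0.42]},{"delta_pos": [-0.0366,-0.046,-0.053],"turn": [0,0,-0.56]},{"delta_pos": [-0.0366,-0.046,-0.053],"turn": [0,0,-0.7]},{"delta_pos": [-0.0366,-0.046,-0.053],"turn": [0,0,-0.84]},{"delta_pos": [-0.0366,-0.046,-0.053],"turn": [0,0,-0.98]},{"delta_pos": [-0.0366,-0.046,-0.053],"turn": [0,0,-1.12]}], claw=0.5)

```text
time_s: 20.35
tcp_pos: [435.7, -317.3, 247.9]
orientation: [-3.136, 0.001, 0.825]
contact_force: [0.1, 0.2, 0.0]
gripper_width: 42.7
grasp_force: 0.0
```

>>> arm_command(steps=[{"delta_pos": [0,0,0],"turn": [0,0,-0.14]},{"delta_pos": [0,0,0],"turn": [0,0,-0.28]},{"delta_pos": [0,0,0],"turn": [0,0,-0.42]},{"delta_pos": [0,0,0],"turn": [0,0,-0.56]},{"delta_pos": [0,0,0],"turn": [0,0,-0.7]},{"delta_pos": [0,0,0],"turn": [0,0,-0.75]},{"delta_pos": [0,0,0],"turn": [0,0,-0.75]}])

```text
time_s: 21.05
tcp_pos: [436.0, -317.6, 248.0]
orientation: [-3.137, -0.003, 1.568]
contact_force: [0.6, -0.0, 0.1]
gripper_width: 42.8
grasp_force: 0.0
```

Run:
```python
from h import *
w=cam('wrist','w13.png'); st=state(); print(st['tcp_pos'],st['orientation'])
u,v=proj(w,(438.9,-318.9,164)); print(u,v)
u,v=int(u),int(v)
cv2.imwrite('pics/w13c.png',cv2.resize(w['frame'][v-60:v+60,u-80:u+80,::-1],None,fx=5,fy=5,interpolation=cv2.INTER_CUBIC))
```

```text
[ 436.28246704 -317.75523618  248.20370905] [-3.13799132e+00 -2.30633416e-03  1.56742324e+00]
256.18822010834504 193.89514669469247
```

View pics/w13c.png

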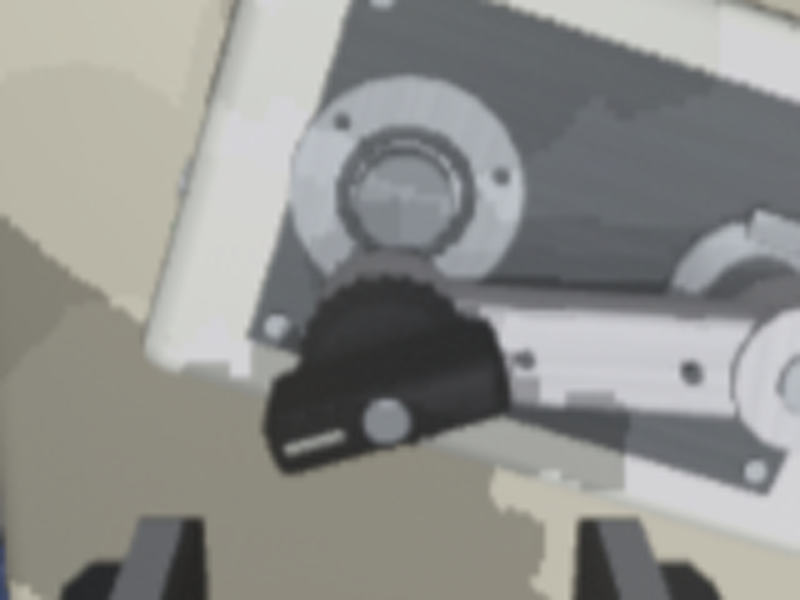

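The crop shows the disc flat in the ring at (405,195). The knob axis is at about (385,420), its wing runs from (275,440) to (505,370), and its mark is at (315,442). So the arm is not closed yet. I'll work out how far it still has to go.

Run:
```python
from h import *
w=cam('wrist'); st=state(); print(st['tcp_pos'])
px=lambda a,b:(176+a/5,133+b/5)
b=np.array([0.9,0,0])
K=ray(w,*px(386,420),164)-b; H=ray(w,*px(800,382),128)-b; M=ray(w,*px(315,442),164)-b
print('knob',K,'hub',H,'mark',M)
d=K[:2]-POST; print('r',np.hypot(*d),'phi',np.arctan2(d[1],d[0])%(2*np.pi)); d=K[:2]-H[:2]; print(np.hypot(*d),np.arctan2(d[1],d[0])%(2*np.pi))
e=M-K; print('mark dir',np.hypot(*e[:2]),np.arctan2(e[1],e[0])%(2*np.pi))
print('beam dir', [np.arctan2(*(ray(w,*px(a,p),125)-ray(w,*px(c,q),125))[1::-1])%6.2832 for a,p,c,q in((510,310,740,318),(525,400,735,412))])
print('ends',[(ray(w,*px(a,p),164)-b).round(1) for a,p in((275,440),(290,470),(505,400),(490,335))])
```

```text
[ 436.62967519 -317.9751005   248.41630768]
knob [ 435.43023321 -343.21930004  164.        ] hub [ 527.5887305  -350.07895696  128.        ] mark [ 421.36078592 -347.91333344  164.        ]
r 94.16262143632375 phi 3.0971793327775807
92.41343795992488 3.067296404552849
mark dir 14.831833891266477 3.4636129791831323
beam dir [np.float64(3.1016444055274244), np.float64(3.0769269689893184)]
ends [array([ 413.5, -347.5,  164. ]), array([ 416.2, -354. ,  164. ]), array([ 458.7, -339. ,  164. ]), array([ 455.5, -325.5,  164. ])]
```

It did reach the stop at a plausible place, but backing off sideways dragged the knob back by the same 25 mm. I'll grip the knob wing (yaw 3.46), swing the arm to the stop with that grip, and then turn the knob from the same grip.

Run:
```python
from h import *
go((436.4,-317.8,248.3,1.5675),(435,-342.9,190,3.464))
```

```text
delta [-0.0251, -0.0013, 0.0583] turn z -1.8965
```

>>> arm_command(steps=[{"delta_pos": [0,0,0],"turn": [0,0,-0.14]},{"delta_pos": [-0.01,0,0],"turn": [0,0,-0.28]},{"delta_pos": [-0.02,0,0],"turn": [0,0,-0.42]},{"delta_pos": [-0.0251,-0.0013,0.01],"turn": [0,0,-0.56]},{"delta_pos": [-0.0251,-0.0013,0.02],"turn": [0,0,-0.7]},{"delta_pos": [-0.0251,-0.0013,0.03],"turn": [0,0,-0.84]},{"delta_pos": [-0.0251,-0.0013,0.03],"turn": [0,0,-0.98]},{"delta_pos": [-0.0251,-0.0013,0.03],"turn": [0,0,-1.12]}])

```text
time_s: 21.95
tcp_pos: [435.5, -343.2, 218.3]
orientation: [3.141, -0.003, 2.693]
contact_force: [-0.3, -0.1, 0.5]
gripper_width: 42.4
grasp_force: 0.0
```

>>> arm_command(steps=[{"delta_pos": [0,0,0],"turn": [0,0,-0.14]},{"delta_pos": [0,0,0],"turn": [0,0,-0.28]},{"delta_pos": [0,0,0],"turn": [0,0,-0.42]},{"delta_pos": [0,0,0],"turn": [0,0,-0.56]},{"delta_pos": [0,0,0],"turn": [0,0,-0.7]},{"delta_pos": [0,0,0],"turn": [0,0,-0.776]},{"delta_pos": [0,0,0],"turn": [0,0,-0.776]},{"delta_pos": [0,0,0],"turn": [0,0,-0.776]}])

```text
time_s: 22.75
tcp_pos: [436.1, -343.6, 219.0]
orientation: [3.141, -0.001, -2.821]
contact_force: [-0.6, -0.9, -1.0]
gripper_width: 42.5
grasp_force: 0.0
```

Run:
```python
from h import *
w=cam('wrist','w14.png'); st=state(); print(st['tcp_pos'],st['orientation'],st['qpos'])
g=cv2.cvtColor(w['frame'],cv2.COLOR_RGB2GRAY); k=proj(w,(435.9,-343,164)); print(k)
u,v=map(int,k)
for r in range(v-40,v+40,4): print(r,g[r,u-24:u+25:2].tolist())
```

```text
[ 436.2292673  -343.62721539  219.05279677] [ 3.14088035e+00 -4.89600977e-04 -2.82050556e+00] [-6.67198709e-01  3.09826607e-01 -4.63056674e-02  1.21552822e+00
 -1.70052578e-05 -9.88285617e-01]
(np.float64(254.06552142637153), np.float64(201.46520969247786))
161 [156, 150, 85, 74, 75, 69, 68, 70, 70, 70, 70, 69, 62, 62, 75, 93, 126, 151, 160, 165, 174, 176, 184, 185, 186]
165 [117, 74, 73, 75, 73, 69, 69, 69, 68, 61, 64, 63, 68, 86, 91, 98, 132, 159, 159, 159, 166, 165, 176, 174, 172]
169 [73, 73, 74, 72, 74, 70, 69, 81, 85, 51, 42, 43, 44, 45, 44, 46, 55, 104, 151, 132, 119, 121, 127, 157, 164]
173 [74, 72, 73, 73, 73, 78, 82, 50, 47, 42, 42, 45, 44, 46, 45, 46, 46, 49, 69, 88, 89, 117, 106, 112, 96]
177 [72, 72, 73, 72, 72, 47, 43, 43, 43, 42, 44, 44, 52, 61, 46, 48, 48, 45, 45, 46, 75, 123, 129, 113, 95]
181 [65, 63, 63, 54, 43, 42, 45, 46, 44, 41, 43, 43, 92, 86, 44, 43, 43, 43, 45, 46, 45, 59, 134, 140, 140]
185 [63, 63, 59, 42, 42, 45, 45, 45, 42, 41, 42, 43, 110, 85, 42, 43, 43, 45, 45, 45, 45, 44, 82, 138, 139]
189 [62, 62, 49, 41, 44, 44, 43, 43, 42, 41, 41, 43, 102, 76, 42, 
[... 695 characters left out ...]
, 90, 88, 90, 90]
217 [152, 190, 195, 192, 192, 194, 172, 165, 100, 44, 47, 48, 49, 49, 49, 46, 52, 88, 89, 89, 88, 88, 89, 90, 90]
221 [186, 194, 192, 191, 196, 190, 192, 190, 85, 45, 48, 49, 49, 49, 49, 46, 54, 88, 88, 88, 89, 90, 90, 90, 89]
225 [194, 193, 191, 196, 191, 191, 193, 193, 189, 99, 53, 51, 50, 51, 50, 65, 94, 89, 88, 88, 89, 90, 88, 89, 91]
229 [193, 191, 196, 192, 190, 192, 193, 194, 193, 149, 95, 95, 96, 96, 96, 96, 96, 96, 96, 89, 88, 88, 90, 90, 90]
233 [190, 195, 193, 189, 191, 192, 194, 193, 163, 96, 96, 97, 95, 95, 97, 97, 96, 97, 97, 96, 92, 91, 90, 91, 89]
237 [193, 194, 189, 190, 190, 194, 194, 169, 99, 97, 97, 95, 95, 96, 96, 98, 98, 96, 96, 98, 98, 95, 89, 88, 96]
```

The wing is aligned with the tool (columns 246–262, axis cap at (254,201)). I'll descend and grip it.

>>> arm_command(steps=[{"delta_pos": [0.0006,0.0008,0.03],"turn": [0,0,0]},{"delta_pos": [0.0006,0.0008,0.06],"turn": [0,0,0]},{"delta_pos": [0.0006,0.0008,0.08],"turn": [0,0,0]},{"delta_pos": [0.0006,0.0008,0.09],"turn": [0,0,0]},{"delta_pos": [0.0006,0.0008,0.097],"turn": [0,0,0]},{"delta_pos": [0.0006,0.0008,0.097],"turn": [0,0,0]},{"delta_pos": [0.0006,0.0008,0.097],"turn": [0,0,0]}])

```text
time_s: 23.5
tcp_pos: [436.3, -343.7, 123.2]
orientation: [-3.14, 0.001, -2.819]
contact_force: [-0.2, -0.0, -0.2]
gripper_width: 42.9
grasp_force: 0.0
```

>>> arm_command(steps=[{"delta_pos": [0,0,0],"turn": [0,0,0]},{"delta_pos": [0,0,0],"turn": [0,0,0]},{"delta_pos": [0,0,0],"turn": [0,0,0]},{"delta_pos": [0,0,0],"turn": [0,0,0]},{"delta_pos": [0,0,0],"turn": [0,0,0]},{"delta_pos": [0,0,0],"turn": [0,0,0]}], claw=0.05, newtons=70)

```text
time_s: 24.1
tcp_pos: [436.1, -344.1, 123.4]
orientation: [-3.139, 0.001, -2.819]
contact_force: [-2.0, -1.0, 5.2]
gripper_width: 13.4
grasp_force: 69.8
```

Run:
```python
from h import *
st=state(); print(st['tcp_pos'],st['orientation'],st['contact_force'],st['wrist_torque'],st['gripper_width'],st['grasp_force'])
T=st['tcp_pos']; yaw=st['orientation'][2]%(2*np.pi)
d=T[:2]-POST; r=np.hypot(*d); phi=np.arctan2(d[1],d[0])%(2*np.pi); print('r',r,'phi',phi,'yaw',yaw)
a=(T[0],T[1],T[2],yaw)
for k in np.arange(0.04,0.33,0.04):
    p=phi-k; q=POST+r*np.array([np.cos(p),np.sin(p)]); go(a,(q[0],q[1],T[2],yaw-k))
```

```text
[ 436.1246135  -344.08178054  123.42120569] [-3.13940732e+00  6.14856191e-04 -2.81918407e+00] [-2.04539182 -0.95663078  5.22834807] [-0.13917533  0.27792241 -0.0074808 ] 13.435843118727561 69.81422066688538
r 93.43432658602138 phi 3.1060712613072807 yaw 3.464001232394549
delta [-0.0014, 0.0035, -0.0] turn z 0.04
delta [-0.0029, 0.0069, -0.0] turn z 0.08
delta [-0.0045, 0.0102, -0.0] turn z 0.12
delta [-0.0063, 0.0135, -0.0] turn z 0.16
delta [-0.0082, 0.0167, -0.0] turn z 0.2
delta [-0.0103, 0.0199, -0.0] turn z 0.24
delta [-0.0125, 0.0229, -0.0] turn z 0.28
delta [-0.0147, 0.0259, -0.0] turn z 0.32
```

Gripped. I'll swing the arm 0.24 rad along its arc, then feel for the stop.

>>> arm_command(steps=[{"delta_pos": [-0.0014,0.0035,-0.0005],"turn": [0,0,0.04]},{"delta_pos": [-0.0029,0.0069,-0.0005],"turn": [0,0,0.08]},{"delta_pos": [-0.0045,0.0102,-0.0005],"turn": [0,0,0.12]},{"delta_pos": [-0.0063,0.0135,-0.0005],"turn": [0,0,0.16]},{"delta_pos": [-0.0082,0.0167,-0.0005],"turn": [0,0,0.2]},{"delta_pos": [-0.0103,0.0199,-0.0005],"turn": [0,0,0.24]},{"delta_pos": [-0.0103,0.0199,-0.0005],"turn": [0,0,0.24]}])

```text
time_s: 24.8
tcp_pos: [440.1, -321.5, 123.4]
orientation: [-3.14, 0.002, -3.059]
contact_force: [1.0, -1.1, 2.2]
gripper_width: 13.5
grasp_force: 69.5
```

```bash
cat > q.py <<'E'
from h import *
st=state(); T=st['tcp_pos']; yaw=st['orientation'][2]%(2*np.pi)
print(st['time_s'],T,yaw,'F',st['contact_force'],'M',st['wrist_torque'],st['gripper_width'])
d=T[:2]-POST; r=np.hypot(*d); phi=np.arctan2(d[1],d[0])%(2*np.pi); print('r',r,'phi',phi)
t=np.array([d[1],-d[0]])/r; print('cw tangent in tool x,y', t@[np.cos(yaw),np.sin(yaw)], t@[np.sin(yaw),-np.cos(yaw)])
E
python3 q.py
```

```text
24.8 [ 440.10882456 -321.50475148  123.41733723] 3.224673289815708 F [ 1.01149973 -1.13332019  2.1505352 ] M [-0.24626869 -0.14978986 -0.12185418] 13.480469185090715
r 93.06635344143488 phi 2.8596261719639506
cw tangent in tool x,y -0.3569933079855665 0.934106941443817
```

>>> arm_command(steps=[{"delta_pos": [-0.0004,0.0009,0],"turn": [0,0,0.01]},{"delta_pos": [-0.0007,0.0019,0],"turn": [0,0,0.02]},{"delta_pos": [-0.0007,0.0019,0],"turn": [0,0,0.02]}])

```text
time_s: 25.1
tcp_pos: [440.6, -320.0, 123.4]
orientation: [-3.14, 0.002, -3.079]
contact_force: [1.0, -1.9, 5.1]
gripper_width: 13.3
grasp_force: 69.7
```

>>> arm_command(steps=[{"delta_pos": [-0.0004,0.0009,0],"turn": [0,0,0.01]},{"delta_pos": [-0.0004,0.0009,0],"turn": [0,0,0.01]},{"delta_pos": [-0.0004,0.0009,0],"turn": [0,0,0.01]}])

```text
time_s: 25.4
tcp_pos: [440.6, -319.8, 123.4]
orientation: [-3.138, 0.001, -3.089]
contact_force: [0.1, -4.9, 4.2]
gripper_width: 13.3
grasp_force: 69.8
```

```bash
python3 q.py
```

```text
25.4 [ 440.62351391 -319.83904003  123.42087688] 3.1941767329921773 F [ 0.13319302 -4.86981678  4.1640883 ] M [-1.12942678 -0.14194863  0.13156325] 13.324390444019684
r 93.0517936105678 phi 2.840892041640425
cw tangent in tool x,y -0.3459815015386008 0.9382413338758292
```

>>> arm_command(steps=[{"delta_pos": [-0.0003,0.0009,0],"turn": [0,0,0]},{"delta_pos": [-0.0003,0.0009,0],"turn": [0,0,0]},{"delta_pos": [-0.0003,0.0009,0],"turn": [0,0,0]}])

```text
time_s: 25.7
tcp_pos: [440.7, -319.8, 123.4]
orientation: [-3.137, 0.0, -3.089]
contact_force: [-0.4, -6.7, 4.9]
gripper_width: 13.5
grasp_force: 69.7
```

```bash
python3 q.py
```

```text
25.7 [ 440.65196316 -319.79250583  123.43640696] 3.1937697795805278 F [-0.35521427 -6.71486677  4.92126936] M [-1.50415655 -0.02261264  0.15441776] 13.502471267091815
r 93.03841886341995 phi 2.840323754323598
cw tangent in tool x,y -0.346132867173625 0.9381855031187414
```

At the stop: the position holds and the force rises. Now I'll turn clockwise in small steps and watch the wrist moment.

>>> arm_command(steps=[{"delta_pos": [0,-0.0001,0],"turn": [0,0,0.05]},{"delta_pos": [0,-0.0002,0],"turn": [0,0,0.1]},{"delta_pos": [0,-0.0003,0],"turn": [0,0,0.15]},{"delta_pos": [0,-0.0004,0],"turn": [0,0,0.2]}])

```text
time_s: 26.1
tcp_pos: [440.6, -320.1, 123.4]
orientation: [-3.137, 0.001, 2.992]
contact_force: [0.2, -8.0, 5.4]
gripper_width: 13.5
grasp_force: 69.8
```

```bash
python3 q.py
```

```text
26.1 [ 440.60058434 -320.07680095  123.39333516] 2.991743301033302 F [ 0.15373214 -7.98958632  5.43662804] M [-1.45795837 -0.01186101  0.08913258] 13.487743170185956
r 93.00356612401228 phi 2.8434068284205707
cw tangent in tool x,y -0.1477930786925805 0.9890183041231181
```

>>> arm_command(steps=[{"delta_pos": [0,-0.0001,0],"turn": [0,0,0.05]},{"delta_pos": [0,-0.0002,0],"turn": [0,0,0.1]},{"delta_pos": [0,-0.0003,0],"turn": [0,0,0.15]}])

```text
time_s: 26.4
tcp_pos: [440.5, -320.3, 123.4]
orientation: [-3.137, 0.002, 2.842]
contact_force: [-0.8, -5.0, 5.7]
gripper_width: 13.5
grasp_force: 69.8
```

```bash
python3 q.py
```

```text
26.4 [ 440.54779166 -320.2794524   123.41145999] 2.8417700567821003 F [-0.76136665 -4.98672263  5.70753966] M [-1.47004953 -0.03777777  0.12569759] 13.496920954208644
r 92.99472818951376 phi 2.845656618442217
cw tangent in tool x,y 0.003886551875470867 0.9999924473287383
```

>>> arm_command(steps=[{"delta_pos": [0,-0.0001,0],"turn": [0,0,0.05]},{"delta_pos": [0,-0.0002,0],"turn": [0,0,0.1]}])

```text
time_s: 26.6
tcp_pos: [440.5, -320.4, 123.4]
orientation: [-3.138, 0.002, 2.742]
contact_force: [0.6, -6.1, 5.3]
gripper_width: 13.5
grasp_force: 69.8
```

```bash
python3 q.py
```

```text
26.6 [ 440.49692509 -320.42055526  123.42165576] 2.7418500101923917 F [ 0.64968279 -6.07752252  5.2711156 ] M [-1.44998536  0.01804046  0.12976732] 13.538012484141916
r 93.00235363509849 phi 2.847267369209636
cw tangent in tool x,y 0.10522222012737414 0.9944487339181777
```

>>> arm_command(steps=[{"delta_pos": [0,-0.0001,0],"turn": [0,0,0.04]},{"delta_pos": [0,-0.0001,0],"turn": [0,0,0.08]}])

```text
time_s: 26.8
tcp_pos: [440.4, -320.5, 123.4]
orientation: [-3.138, 0.002, 2.662]
contact_force: [-0.8, -6.2, 5.2]
gripper_width: 13.6
grasp_force: 69.8
```

```bash
python3 q.py
```

```text
26.8 [ 440.44877217 -320.51376035  123.42790553] 2.66222521879128 F [-0.81051832 -6.17118555  5.20252153] M [-1.40434347  0.02880302  0.13174533] 13.605630506590611
r 93.0214548408733 phi 2.8483764251500685
cw tangent in tool x,y 0.1850779738501547 0.9827238389270515
```

>>> arm_command(steps=[{"delta_pos": [0,-0.0001,0],"turn": [0,0,0.03]},{"delta_pos": [0,-0.0001,0],"turn": [0,0,0.06]}])

```text
time_s: 27.0
tcp_pos: [440.4, -320.6, 123.4]
orientation: [-3.138, 0.002, 2.603]
contact_force: [-0.4, -5.9, 5.3]
gripper_width: 13.4
grasp_force: 69.8
```

```bash
python3 q.py|head -1
```

```text
27.0 [ 440.38576686 -320.55651059  123.40221567] 2.6027155560486737 F [-0.4479808  -5.89883996  5.27663786] M [-1.46845138  0.05404047  0.15056023] 13.421190604195235
```

>>> arm_command(steps=[{"delta_pos": [0,-0.0001,0],"turn": [0,0,0.03]},{"delta_pos": [0,-0.0001,0],"turn": [0,0,0.06]}])

```text
time_s: 27.2
tcp_pos: [440.3, -320.7, 123.4]
orientation: [-3.138, 0.003, 2.543]
contact_force: [-0.4, -6.3, 4.5]
gripper_width: 13.6
grasp_force: 69.8
```

```bash
python3 q.py|head -1
```

```text
27.2 [ 440.33221389 -320.68185745  123.41884876] 2.5426188083145496 F [-0.35342093 -6.32179984  4.497068  ] M [-1.44074688 -0.0055911   0.21247325] 13.591293550268816
```

The moment is climbing (0.15 → 0.21 N m), so I'll take finer steps.

>>> arm_command(steps=[{"delta_pos": [0,0,0],"turn": [0,0,0.03]}])

```text
time_s: 27.3
tcp_pos: [440.3, -320.7, 123.4]
orientation: [-3.138, 0.003, 2.513]
contact_force: [-0.5, -6.2, 5.5]
gripper_width: 13.7
grasp_force: 69.8
```

```bash
python3 q.py|head -1
```

```text
27.3 [ 440.32240908 -320.7092964   123.42626388] 2.512608543739876 F [-0.45331271 -6.24460364  5.49518648] M [-1.4179784   0.04401032  0.14206737] 13.745920086561483
```

>>> arm_command(steps=[{"delta_pos": [0,-0.0001,0],"turn": [0,0,0.03]}])

```text
time_s: 27.4
tcp_pos: [440.3, -320.7, 123.4]
orientation: [-3.138, 0.003, 2.483]
contact_force: [-0.8, -5.0, 4.6]
gripper_width: 13.5
grasp_force: 69.8
```

```bash
python3 q.py|head -1
```

```text
27.4 [ 440.31695297 -320.72196751  123.41117192] 2.4826520415977065 F [-0.75733414 -4.98308416  4.62689509] M [-1.43610293  0.01477263  0.1997499 ] 13.459061160218031
```

```bash
cat > q2.py <<'E'
from h import *
M=[];Y=[]
for i in range(5):
    imaging.camera('top'); s=state(); M.append(s['wrist_torque']); Y.append(s['orientation'][2]%(2*np.pi))
print(s['time_s'],'yaw',np.mean(Y).round(4),'Mz',np.mean(M,0)[2].round(3),np.array(M)[:,2].round(3),s['contact_force'].round(1))
E
python3 q2.py
```

```text
27.65 yaw 2.4831 Mz 0.075 [0.139 0.11  0.002 0.068 0.055] [ 0.1 -5.7  6.2]
```

>>> arm_command(steps=[{"delta_pos": [0,-0.0001,0],"turn": [0,0,0.04]}])

```text
time_s: 27.75
tcp_pos: [440.3, -320.8, 123.4]
orientation: [-3.139, 0.003, 2.443]
contact_force: [-0.0, -4.7, 4.8]
gripper_width: 13.5
grasp_force: 69.8
```

```bash
python3 q2.py
```

```text
28.0 yaw 2.443 Mz 0.07 [0.126 0.086 0.007 0.124 0.008] [-0.7 -6.   5.5]
```

```bash
cat > q3.py <<'E'
from h import *
s=state(); print(s['time_s'],'yaw',(s['orientation'][2]%(2*np.pi)).round(4),'Mz',s['wrist_torque'][2].round(3),'J6',s['joint_torque'][5].round(3),s['contact_force'].round(1))
E
python3 q3.py
```

```text
28.0 yaw 2.4435 Mz 0.008 J6 0.05 [-0.7 -6.   5.5]
```

>>> arm_command(steps=[{"delta_pos": [0,0,0],"turn": [0,0,0.02]},{"delta_pos": [0,-0.0001,0],"turn": [0,0,0.04]}])

```text
time_s: 28.2
tcp_pos: [440.2, -320.8, 123.4]
orientation: [-3.139, 0.003, 2.403]
contact_force: [-0.3, -5.8, 5.1]
gripper_width: 13.5
grasp_force: 69.8
```

```bash
python3 q3.py
```

```text
28.2 yaw 2.4031 Mz 0.161 J6 -0.01 [-0.3 -5.8  5.1]
```

>>> arm_command(steps=[{"delta_pos": [0,0,0],"turn": [0,0,0.02]},{"delta_pos": [0,-0.0001,0],"turn": [0,0,0.04]}])

```text
time_s: 28.4
tcp_pos: [440.2, -320.9, 123.4]
orientation: [-3.139, 0.003, 2.363]
contact_force: [-0.2, -5.9, 4.8]
gripper_width: 13.5
grasp_force: 69.8
```

```bash
python3 q3.py
```

```text
28.4 yaw 2.3631 Mz 0.145 J6 -0.008 [-0.2 -5.9  4.8]
```

>>> arm_command(steps=[{"delta_pos": [0,0,0],"turn": [0,0,0.03]},{"delta_pos": [0,-0.0001,0],"turn": [0,0,0.06]}])

```text
time_s: 28.6
tcp_pos: [440.1, -320.9, 123.4]
orientation: [-3.139, 0.003, 2.303]
contact_force: [-0.7, -6.1, 5.0]
gripper_width: 13.5
grasp_force: 69.8
```

```bash
python3 q3.py
```

```text
28.6 yaw 2.3027 Mz 0.188 J6 -0.091 [-0.7 -6.1  5. ]
```

>>> arm_command(steps=[{"delta_pos": [0,0,0],"turn": [0,0,0.03]},{"delta_pos": [0,-0.0001,0],"turn": [0,0,0.06]}])

```text
time_s: 28.8
tcp_pos: [440.0, -321.0, 123.4]
orientation: [-3.139, 0.004, 2.243]
contact_force: [0.2, -6.4, 5.6]
gripper_width: 13.5
grasp_force: 69.8
```

```bash
python3 q3.py
```

```text
28.8 yaw 2.2428 Mz 0.132 J6 -0.09 [ 0.2 -6.4  5.6]
```

>>> arm_command(steps=[{"delta_pos": [0,0,0],"turn": [0,0,0.03]},{"delta_pos": [0,-0.0001,0],"turn": [0,0,0.06]}])

```text
time_s: 29.0
tcp_pos: [440.0, -321.0, 123.4]
orientation: [-3.14, 0.004, 2.183]
contact_force: [-0.3, -5.4, 5.5]
gripper_width: 13.7
grasp_force: 69.8
```

```bash
python3 q3.py
```

```text
29.0 yaw 2.1827 Mz 0.178 J6 -0.091 [-0.3 -5.4  5.5]
```

>>> arm_command(steps=[{"delta_pos": [0,0,0],"turn": [0,0,0.03]},{"delta_pos": [0,-0.0001,0],"turn": [0,0,0.06]}])

```text
time_s: 29.2
tcp_pos: [439.9, -321.1, 123.4]
orientation: [-3.14, 0.004, 2.123]
contact_force: [0.3, -5.2, 5.8]
gripper_width: 13.3
grasp_force: 69.8
```

```bash
python3 q3.py
```

```text
29.2 yaw 2.1227 Mz 0.178 J6 -0.091 [ 0.3 -5.2  5.8]
```

J6 torque is a clean signal, steady at −0.091 from thread friction alone. I'll continue at the same speed.

>>> arm_command(steps=[{"delta_pos": [0,0,0],"turn": [0,0,0.03]},{"delta_pos": [0,-0.0001,0],"turn": [0,0,0.06]}])

```text
time_s: 29.4
tcp_pos: [439.8, -321.1, 123.4]
orientation: [-3.14, 0.004, 2.063]
contact_force: [0.3, -5.1, 5.1]
gripper_width: 13.4
grasp_force: 69.9
```

```bash
python3 q3.py
```

```text
29.4 yaw 2.0628 Mz 0.149 J6 -0.074 [ 0.3 -5.1  5.1]
```

>>> arm_command(steps=[{"delta_pos": [0,0,0],"turn": [0,0,0.03]},{"delta_pos": [0,-0.0001,0],"turn": [0,0,0.06]}])

```text
time_s: 29.6
tcp_pos: [439.7, -321.2, 123.5]
orientation: [-3.14, 0.004, 2.003]
contact_force: [0.2, -5.7, 5.7]
gripper_width: 13.6
grasp_force: 69.9
```

```bash
python3 q3.py
```

```text
29.6 yaw 2.0028 Mz 0.189 J6 -0.045 [ 0.2 -5.7  5.7]
```

>>> arm_command(steps=[{"delta_pos": [0,0,0],"turn": [0,0,0.03]},{"delta_pos": [0,-0.0001,0],"turn": [0,0,0.06]}])

```text
time_s: 29.8
tcp_pos: [439.7, -321.2, 123.5]
orientation: [-3.141, 0.004, 1.943]
contact_force: [-0.3, -5.8, 6.2]
gripper_width: 13.4
grasp_force: 69.9
```

```bash
python3 q3.py
```

```text
29.8 yaw 1.9429 Mz 0.245 J6 -0.02 [-0.3 -5.8  6.2]
```

The torque is now climbing steadily (J6 −0.091 → −0.020), so the foot is bearing on the disc. Single 0.03 rad steps from here.

>>> arm_command(steps=[{"delta_pos": [0,0,0],"turn": [0,0,0.03]}])

```text
time_s: 29.9
tcp_pos: [439.6, -321.2, 123.5]
orientation: [-3.141, 0.004, 1.913]
contact_force: [-0.0, -6.2, 6.0]
gripper_width: 13.3
grasp_force: 69.9
```

```bash
python3 q3.py
```

```text
29.9 yaw 1.913 Mz 0.251 J6 -0.017 [-0.  -6.2  6. ]
```

>>> arm_command(steps=[{"delta_pos": [0,-0.0001,0],"turn": [0,0,0.03]}])

```text
time_s: 30.0
tcp_pos: [439.6, -321.2, 123.5]
orientation: [-3.141, 0.004, 1.883]
contact_force: [-0.2, -5.0, 5.3]
gripper_width: 13.4
grasp_force: 69.9
```

```bash
python3 q3.py
```

```text
30.0 yaw 1.883 Mz 0.176 J6 -0.006 [-0.2 -5.   5.3]
```

>>> arm_command(steps=[{"delta_pos": [0,0,0],"turn": [0,0,0.03]}])

```text
time_s: 30.1
tcp_pos: [439.5, -321.2, 123.5]
orientation: [-3.141, 0.004, 1.853]
contact_force: [-0.3, -6.6, 5.9]
gripper_width: 13.6
grasp_force: 69.9
```

```bash
python3 q3.py
```

```text
30.1 yaw 1.853 Mz 0.258 J6 -0.0 [-0.3 -6.6  5.9]
```

>>> arm_command(steps=[{"delta_pos": [0,-0.0001,0],"turn": [0,0,0.03]}])

```text
time_s: 30.2
tcp_pos: [439.5, -321.2, 123.6]
orientation: [-3.141, 0.004, 1.823]
contact_force: [-1.0, -6.3, 5.8]
gripper_width: 13.8
grasp_force: 69.9
```

```bash
python3 q3.py
```

```text
30.2 yaw 1.8231 Mz 0.273 J6 0.004 [-1.  -6.3  5.8]
```

>>> arm_command(steps=[{"delta_pos": [0,0,0],"turn": [0,0,0.03]}])

```text
time_s: 30.3
tcp_pos: [439.5, -321.2, 123.6]
orientation: [-3.141, 0.004, 1.793]
contact_force: [0.0, -4.8, 6.3]
gripper_width: 13.3
grasp_force: 69.9
```

```bash
python3 q3.py
```

```text
30.3 yaw 1.793 Mz 0.219 J6 -0.013 [ 0.  -4.8  6.3]
```

>>> arm_command(steps=[{"delta_pos": [0,-0.0001,0],"turn": [0,0,0.03]}])

```text
time_s: 30.4
tcp_pos: [439.4, -321.2, 123.5]
orientation: [-3.142, 0.004, 1.763]
contact_force: [0.2, -6.1, 6.2]
gripper_width: 13.5
grasp_force: 69.8
```

```bash
python3 q3.py
```

```text
30.4 yaw 1.763 Mz 0.179 J6 -0.034 [ 0.2 -6.1  6.2]
```

The torque has peaked at yaw 1.82 and is falling, so the trip is clicking. A little further to complete the fall.

>>> arm_command(steps=[{"delta_pos": [0,0,0],"turn": [0,0,0.03]}])

```text
time_s: 30.5
tcp_pos: [439.4, -321.2, 123.5]
orientation: [-3.142, 0.004, 1.733]
contact_force: [0.4, -6.0, 6.2]
gripper_width: 13.6
grasp_force: 70.1
```

```bash
python3 q3.py
```

```text
30.5 yaw 1.733 Mz 0.319 J6 0.001 [ 0.4 -6.   6.2]
```

>>> arm_command(steps=[{"delta_pos": [0,-0.0001,0],"turn": [0,0,0.02]}])

```text
time_s: 30.6
tcp_pos: [439.4, -321.2, 123.6]
orientation: [3.141, 0.004, 1.713]
contact_force: [0.1, -5.5, 6.8]
gripper_width: 13.6
grasp_force: 70.0
```

```bash
python3 q3.py
```

```text
30.6 yaw 1.7134 Mz 0.268 J6 0.135 [ 0.1 -5.5  6.8]
```

```bash
python3 q2.py; python3 q3.py
```

```text
30.85 yaw 1.7138 Mz 0.186 [0.163 0.183 0.206 0.222 0.156] [ 0.7 -4.6  6.1]
30.85 yaw 1.7142 Mz 0.156 J6 0.189 [ 0.7 -4.6  6.1]
```

The torque rose to the trip value, dipped at yaw ≈1.76, then rose more steeply, which fits the click followed by the start of the end stop. I'll let go here and check how far the knob springs back.

>>> arm_command(steps=[{"delta_pos": [0,0,0],"turn": [0,0,0]},{"delta_pos": [0,0,0],"turn": [0,0,0]},{"delta_pos": [0,0,0],"turn": [0,0,0]},{"delta_pos": [0,0,0],"turn": [0,0,0]}], claw=0.45)

```text
time_s: 31.25
tcp_pos: [438.2, -318.5, 122.0]
orientation: [-3.14, -0.002, 1.715]
contact_force: [0.0, 0.4, 0.2]
gripper_width: 38.2
grasp_force: 0.0
```

>>> arm_command(steps=[{"delta_pos": [0,0,-0.01],"turn": [0,0,0]},{"delta_pos": [0,0,-0.03],"turn": [0,0,0]},{"delta_pos": [0,0,-0.06],"turn": [0,0,0]},{"delta_pos": [0,0,-0.096],"turn": [0,0,0]},{"delta_pos": [0,0,-0.096],"turn": [0,0,0]},{"delta_pos": [0,0,-0.096],"turn": [0,0,0]}])

```text
time_s: 31.85
tcp_pos: [439.6, -319.7, 220.3]
orientation: [3.139, 0.002, 1.714]
contact_force: [0.2, -0.1, -1.2]
gripper_width: 38.1
grasp_force: 0.0
```

Run:
```python
from h import *
w=cam('wrist','w20.png'); st=state(); T=st['tcp_pos']; yaw=st['orientation'][2]; print(T,yaw,st['contact_force'])
k=proj(w,(439.8,-318.9,164)); print(k)
g=cv2.cvtColor(w['frame'],cv2.COLOR_RGB2GRAY); u,v=map(int,k); r=34
a=g[v-r:v+r,u-r:u+r]
for q in range(0,2*r,3): print(v-r+q,' '.join(f'{x:3d}' for x in a[q,::3]))
print('cols',u-r)
```

```text
[ 438.8331301  -319.17436859  218.94717606] 1.7144543799700411 [ 0.02095028 -0.27107299  0.20559514]
(np.float64(252.79065751714631), np.float64(201.57078433372294))
167 206 206 206 205 175 174 175 170  88 101  75  74  76 100 135  96 135 169 168 167 102  95  95
170 207 206 206 201 176 174 175 105  63  52  52  50  49  81 103 102  95 169 166 168 127  95  95
173 206 207 206 160 173 174 177  95  55  51  51  50  50  48  54  85  99 161 130 116 136  94  93
176 206 207 204 114 173 174 174  72  52  54  54  54  54  48  52  50  71 146 164 155 135  94  92
179 206 206 156 107 174 176 113  53  53  55 135  64  55  48  53  51  50  80 153 158 113  93  93
182 206 205 107 103 167 172  63  54  52  54 118  92  55  49  50  52  49  49  98 126  92  88  88
185 206 164 103 102 128 148  53  55  50  53  79 128  54  49  50  51  51  48  93 129 105  99  88
188 205 108 102 103 107  82  53  55  49  51  58 158  54  49  47  50  50  48  64 180 162 133 106
191 172 107 106 105 106  77  52  57  51  50  51 173  53  49  45  50  50  48  67 183 185 182 165
194 112 106 107 106 106  72  54  56  55  49  51  55  51  49  44  50  5
[... 582 characters left out ...]
 74  76  86 158 192
215 136 143 153 159 160 160 161 161 155 116  49  51  51  51  48  46  75  75  75  75  75  75  84
218 136 135 136 141 150 158 161 160 160 160  78  45  51  51  51  47  74  75  76  75  75  75  76
221 136 135 136 136 136 138 147 156 160 160 107  45  46  46  46  47  74  75  74  75  76  75  74
224 135 135 135 135 135 135 135 137 145 155 147  47  46  46  45  77  99  76  75  75  74  75  76
227 135 135 135 135 135 135 135 135 135 135 142 134 134 144 156 159 160 152 102  78  75  75  74
230 135 135 135 134 135 135 135 134 135 135 134 135 140 150 157 160 160 160 160 173 167  85  75
233 135 134 135 134 135 135 134 135 135 135 135 135 135 135 138 147 156 160 167 204 206 204 181
cols 218
```

The knob axis now sits over the crystal (254,202), so the arm is closed. The wing sprang back about 0.22 rad after release. Bearing began at yaw 2.10 and I stopped 0.385 rad later, just as the end stop was met. Together these fit a completed click. The robot is clear, so I'm handing in.

```bash
python3 -c "
from plant import hand_in
print(hand_in())"
```

```text
the job is handed in; nothing more can be done
None
```

I handed the job in: the small disc is in the ring, the press arm is at its stop, and the knob was turned clockwise and released. That it clicked is inferred from the torque rise, a shallow dip and about 0.22 rad of springback; the torque never read under 0.1 N m, and I stopped about where the end stop begins.

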